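# Packing bench: clear the scraps and probe the filled tins

## Robot

A 6-joint arm with a two-finger parallel gripper is mounted at the origin on the work surface. World frame = base frame: x ahead of the robot, y to its left, z up, the work surface at z = 0. Lengths are in m, angles in rad, forces in N, time in s.
With the tool pointing down it reaches from about 0.25 to 0.775 m from the base axis. Payload 4 kg.
Tool frame: the origin (TCP) lies midway between the tips of the shut fingers; the grasp point (between the pads) lies 19 mm behind it; z points along the fingers, y is the line along which they close (so a half turn about z gives the same grasp; the last joint's range is limited). The gripper opens to 85 mm and grips with 20 to 120 N. Pads are 22 mm wide; open, the fingers measure 114 mm over their backs; the gripper's body (76 mm by 85 mm) begins 54 mm behind the grasp point. The pads swing forward as they close: fully open they stand 13 mm farther back than shut.
Start: joints at [1.122, 0.087, 1.371, -0, 1.684, -0.103], TCP at [0.186, 0.517, 0.209] pointing down, gripper open.
Joint ranges: [-3.1, 3.1], [-0.76, 2.03], [0.27, 2.55], [-1.08, 4.22], [0.17, 2.65], [-2.57, 2.57]. Speed limits (rad/s): [2.79, 2.79, 3.14, 3.14, 3.14, 3.14].

## Interface

Orientations are given as a rotation vector (axis times angle).
In Python, from cell import ctrl, viewer gives the robot as it stands. The module is installed in compiled form; this text tells all that it offers.
- The arm moves only by the shell command python3 -m creep 'ROWS' [OPENING]. ROWS is JSON, a list of rows, each an object of numbers: "x", "y", "z": the shift along the tool's x, y, z in units of 0.15 m (1.0 is 0.15 m); "rx", "ry", "rz": the turn, a rotation vector about the tool's x, y, z in units of 8 degrees (1.0 is 8 degrees). In form: [{"x": .., "y": .., "z": .., "rx": .., "ry": .., "rz": ..}, ...]. A call has 1 to 20 rows; each row shifts and turns the commanded pose from where the row before left it, along the tool's axes as they then stand; what a row does not reach is not made up. A row lasts 1/8 s, in which the tool goes at most 62.5 mm and 10.7 degrees, less where a joint would pass 70% of its speed; a pose out of reach is approached as far as the arm can. A call with a number of a shift or a turn outside -1 to 1 is refused whole. A call with a gripper value outside its range is refused whole. OPENING is the opening, from 0 (shut) to 1 (fully open), set as the call begins (- or left out, the last holds). The fingers move at their own pace and stop on an object; the grip force is fixed at half the most. Time passes only in rows, so rows that do not move let the fingers close. It gives the time, the measured TCP pose, the force, the opening and the grip force at its end, in the units of the state.
- ctrl.get_state(): the state, without advancing time (a new reading comes with each control period).
- viewer.read_camera(name): name is "scene" or "top"; returns a dict with "img" (400x640x3 uint8, blue, green, red), "vfov" (degrees; the focal length in pixels is half the picture's height over the tangent of half this angle, whatever the lens; pixels are square), "cx", "cy" (the principal point, pixels), "k1" (the pictures are not rectified: a ray, as slopes to the right and down, at radius r is drawn at 1 + k1 r^2 times it, then the intrinsics apply), "extrinsics" (4x4, takes a point from camera to world coordinates). Camera axes: x right, y up, looking along -z (the intrinsics and any distortion apply to the point x, -y, -z); pixel columns grow to the right and rows downward; lengths in m; the calibration is good to about 2 mm. A picture is of the moment at which its call begins. There is no depth.
- ctrl.close_job(): hands the job in; it is judged then, once.
The state is a dict: "clock": time; "joints": joint angles; "joint_vel": joint speeds; "effort": joint torques, N m; "tool_pos": TCP position; "ee_rot": TCP orientation; "force": force on the tool from outside, world axes, zero at the start; "ft_torque": the same for the moment, N m; "finger_gap": opening from 0.0 (shut) to 1.0 (fully open); "finger_force": force on a finger pad.
Only numpy, scipy, OpenCV 4.12 (cv2) and the standard library are available. Lean on these libraries where they do the work, as an engineer would, in place of code of your own. Each camera call takes 0.05 s, during which the arm holds its last target. There are 200 camera calls.

## Task

Clear every scrap lying on the packing bench (paper ball, card offcut, card edge piece, wood chip) into the grey waste box. Then take the angled temperature probe from its stand and check the tins one after another from the tallest to the shortest, resting the probe's tip lightly on the raised button in the middle of each lid and holding it there for two seconds. Finally lay the probe back in its stand the way it lay before, leaving the tins standing and the tape, marker and knife where they are.

Things in the scene. Friction and masses are not known exactly. Their poses are not given: they have to be found in the camera images.
- tin1: round food tin standing on the bench, 66 mm across (69 mm at the lid's rim), lid 70 mm high (tallest of the four sizes of 70, 56, 42 and 28 mm), paper label and a white raised button in the middle of its metal lid; origin at the centre of its underside, z up. May be absent.
- tin1_button (a point): centre of the top of that tin's lid button (15 mm across, 2 mm high), 72 mm above the tin's underside
- tin2: round food tin standing on the bench, 66 mm across (69 mm at the lid's rim), lid 56 mm high (second of the four sizes of 70, 56, 42 and 28 mm), paper label and a white raised button in the middle of its metal lid; origin at the centre of its underside, z up. May be absent.
- tin2_button (a point): centre of the top of that tin's lid button (15 mm across, 2 mm high), 58 mm above the tin's underside
- tin3: round food tin standing on the bench, 66 mm across (69 mm at the lid's rim), lid 42 mm high (third of the four sizes of 70, 56, 42 and 28 mm), paper label and a white raised button in the middle of its metal lid; origin at the centre of its underside, z up. May be absent.
- tin3_button (a point): centre of the top of that tin's lid button (15 mm across, 2 mm high), 44 mm above the tin's underside
- tin4: round food tin standing on the bench, 66 mm across (69 mm at the lid's rim), lid 28 mm high (shortest of the four sizes of 70, 56, 42 and 28 mm), paper label and a white raised button in the middle of its metal lid; origin at the centre of its underside, z up. May be absent.
- tin4_button (a point): centre of the top of that tin's lid button (15 mm across, 2 mm high), 30 mm above the tin's underside
- offcut: scrap: corrugated-card offcut block, 60 x 28 x 24 mm (x, y, z); origin at the centre of its underside. May be absent.
- paper_ball: scrap: crumpled white paper ball, about 35 x 35 x 35 mm, does not roll; origin at the centre of its underside. May be absent.
- edge_piece: scrap: piece of L-shaped card edge protector, 56 mm long along x, 34 mm wide along y, 34 mm high; the foot is 8 mm thick, the 8 mm thick upright flange stands along its -y side (y -17 to -9 mm); origin at the centre of its underside. May be absent.
- wood_chip: scrap: chip of pallet wood, 58 x 24 x 20 mm (x, y, z); origin at the centre of its underside. May be absent.
- waste_box: waste box: open grey plastic box fixed to the bench, 150 x 150 x 70 mm, walls and floor 5 mm; origin at the centre of its underside
- probe: angled temperature probe: black box-shaped handle 120 mm long (x), 22 mm wide (y), 24 mm high (z), origin at the centre of the handle's underside; a thin steel shaft leaves the +x end, runs out to x = 115 mm and bends straight down (-z) to the tip. 120 g. It starts lying in its stand, gripped best across the middle of the handle.
- probe_tip (a point): probe tip: centre of the end face of the 10 mm round steel foot, 115 mm along +x and 80 mm below the handle's underside
- stand: probe stand fixed to the bench: grey base 140 x 64 x 8 mm with two posts at x = -48 and +48 mm (14 mm thick along x, 42 mm wide) whose tops, 100 mm above the bench, carry the handle's underside between 12 mm high cheeks 30 mm apart; origin at the centre of the base's underside. The handle lies along the stand's x, the shaft beyond the +x end.
- marker: bystander: marker pen lying between the tins, 120 mm long, 14 mm thick; origin at the centre of its underside. To be left alone.
- knife: bystander: closed box knife, 100 x 20 x 14 mm; origin at the centre of its underside. To be left alone.
- tape_a: bystander: roll of amber tape lying flat, 90 mm across, 50 mm high; origin at the centre of its underside. To be left alone.
- tape_b: bystander: second roll of amber tape, 90 mm across, 50 mm high; origin at the centre of its underside. To be left alone.
- tape_c: bystander: roll of clear tape, 90 mm across, 50 mm high; origin at the centre of its underside. To be left alone.
Not all that is in view belongs to the job. Leave any black or orange look-alike of the edge_piece alone.

How it is judged:
By the outcome, as a careful person would: the job done as asked, in the order asked, and still so for the second after the job is handed in, with the robot touching nothing.
Of tin1, tin2, tin3, tin4 only 3 to 4 are there at a start; the rules pass over those that are not, and their reading is None.
Of offcut, paper_ball, edge_piece, wood_chip only 3 to 4 are there at a start; the rules pass over those that are not, and their reading is None.
At some moment in a run one of tin1, tin2, tin3, tin4, offcut, paper_ball, edge_piece, wood_chip may be knocked a few centimetres aside while the robot is not near it.
Once in a run the grip may slacken for a moment while it holds something.
It also fails if it takes over 208 s, if anything falls off the work surface, if the arm or the gripper's body presses on something with over 40 N, if the wrist force passes 120 N, or if a joint passes its speed limit or range.

## Working session

There is one attempt and no reset: what is moved stays moved. The work goes in short steps, Python scripts to look and compute and a shell command to move; the robot and the scene stay as the last step left them, time stands still between calls to the robot, and variables do not carry over. Pictures are saved under pics/ and viewed, at most 14 in all, crops included, and the job is handed in when it is done.

```bash
mkdir -p pics; ls; cat > h.py <<'E'
import numpy as np, cv2
from cell import ctrl, viewer
from scipy.spatial.transform import Rotation as R
def cam(n):
    c=viewer.read_camera(n); return c
def f(c): return c["img"].shape[0]/2/np.tan(np.radians(c["vfov"])/2)
def ray(c,px):
    F=f(c); K=np.array([[F,0,c["cx"]],[0,F,c["cy"]],[0,0,1.]])
    d=np.array([(px[0]-c["cx"])/F,(px[1]-c["cy"])/F]); u=d.copy()
    for _ in range(20): u=d/(1+c["k1"]*(u@u))
    E=np.array(c["extrinsics"]); v=E[:3,:3]@np.array([u[0],-u[1],-1.])
    return E[:3,3],v/np.linalg.norm(v)
def onz(c,px,z):
    o,v=ray(c,px); return o+v*(z-o[2])/v[2]
def proj(c,P):
    E=np.array(c["extrinsics"]); p=E[:3,:3].T@(np.asarray(P)-E[:3,3]); u=np.array([p[0],-p[1]])/-p[2]
    u=u*(1+c["k1"]*(u@u)); return u*f(c)+[c["cx"],c["cy"]]
def tri(c1,p1,c2,p2):
    o1,v1=ray(c1,p1);o2,v2=ray(c2,p2)
    t=np.linalg.lstsq(np.c_[v1,-v2],o2-o1,rcond=None)[0]
    a=o1+v1*t[0];b=o2+v2*t[1]; return (a+b)/2,np.linalg.norm(a-b)
E
python3 - <<'E'
from h import *
for n in("scene","top"):
    c=cam(n); cv2.imwrite(f"pics/{n}0.png",c["img"]); print(n,c["vfov"],c["cx"],c["cy"],c["k1"],np.round(c["extrinsics"],3).tolist())
print(ctrl.get_state())
E
```

```text
pics
scene 50.60866072548764 326.5964990049253 200.88892207047786 -0.08098158288408545 [[-0.162, -0.846, 0.508, 1.165], [0.987, -0.139, 0.082, 0.112], [0.002, 0.515, 0.857, 1.112], [0.0, 0.0, 0.0, 1.0]]
top 49.905777240424854 319.22657703217953 204.36847515986707 0.016537311205061682 [[0.014, 0.984, -0.177, 0.373], [-1.0, 0.017, 0.016, 0.002], [0.018, 0.177, 0.984, 1.078], [0.0, 0.0, 0.0, 1.0]]
{'clock': 0.1, 'joints': array([ 1.12192401e+00,  8.79333884e-02,  1.37214202e+00,  2.34352704e-05,
        1.68362593e+00, -1.03115706e-01]), 'joint_vel': array([-0.00035278, -0.00093807, -0.00451954, -0.00097641, -0.00132737,
        0.00046152]), 'effort': array([ 1.44028567e-03, -3.53016114e+01, -3.14218819e+01, -1.91520430e-04,
        7.91235419e-03, -3.71597537e-05]), 'tool_pos': array([0.18618169, 0.51698617, 0.20780793]), 'ee_rot': array([-0.5403049 , -3.09417421,  0.00317639]), 'force': array([ 0.3290423 , -0.46074168,  0.24772186]), 'ft_torque': array([-0.01933409, -0.02839222, -0.03166258]), 'finger_force': 0.0, 'finger_gap': 0.9992162338430501}
```

View pics/scene0.png

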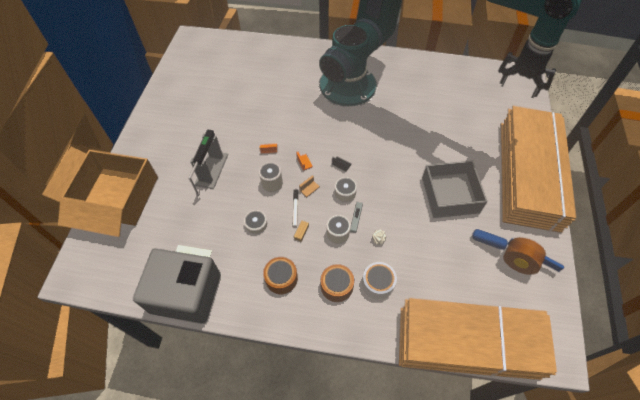

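View pics/top0.png

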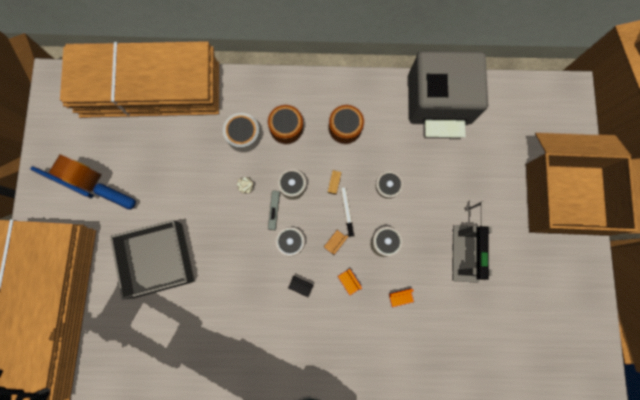

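```bash
python3 - <<'E'
import cv2,numpy as np
t=cv2.imread("pics/top0.png")[150:320,220:420]; s=cv2.imread("pics/scene0.png")[130:260,230:400]
t=cv2.resize(t,(680,578),interpolation=cv2.INTER_CUBIC)
cv2.imwrite("pics/crop_t.png",t); cv2.imwrite("pics/crop_s.png",cv2.resize(s,(765,585),interpolation=cv2.INTER_CUBIC))
E
```

```text
(no output)
```

View pics/crop_t.png

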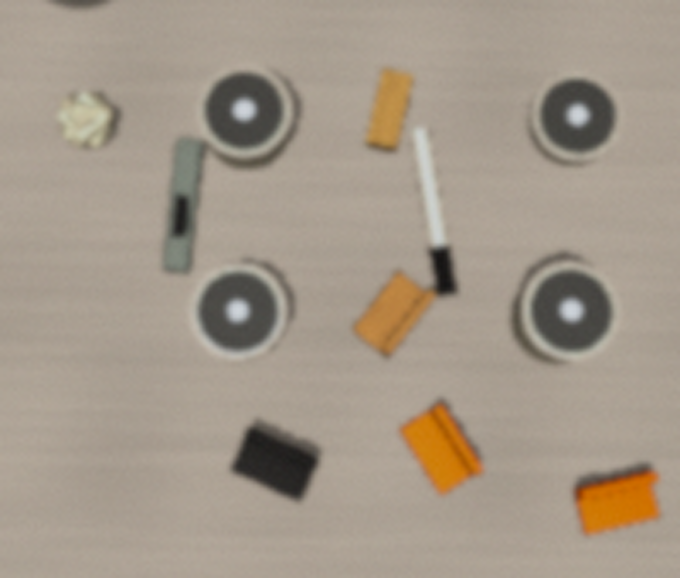

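View pics/crop_s.png

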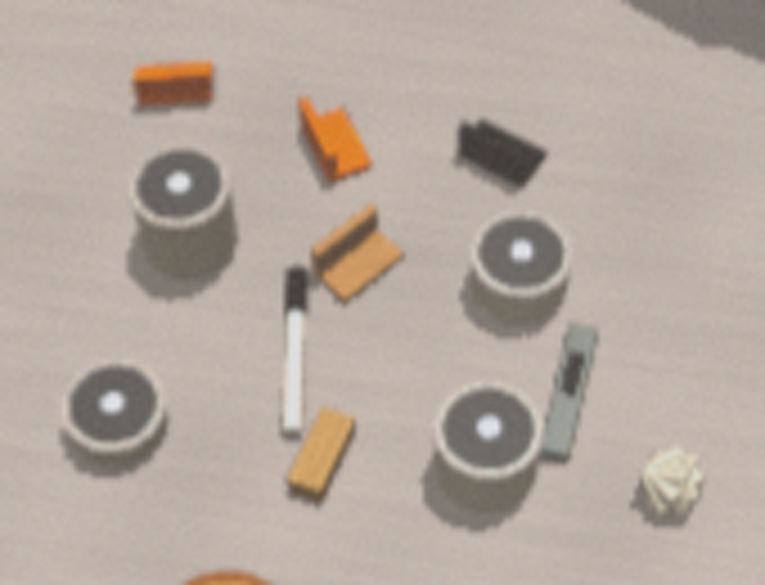

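```bash
cat > meas.py <<'E'
from h import *
def buttons(c,roi):
    x0,y0,x1,y1=roi; im=c["img"].astype(int)
    mx=im.max(2);mn=im.min(2); dark=((mx<110)&(mx-mn<25)).astype(np.uint8)
    k=np.zeros_like(dark);k[y0:y1,x0:x1]=1; dark&=k
    out=[]
    cs,h=cv2.findContours(dark,cv2.RETR_CCOMP,cv2.CHAIN_APPROX_NONE)
    for i,q in enumerate(cs):
        if h[0][i][3]>=0 or cv2.contourArea(q)<120: continue
        m=np.zeros_like(dark);cv2.drawContours(m,[q],-1,1,-1)
        w=np.clip(mn-120,0,None)*m
        w=w*cv2.erode(m,np.ones((3,3)))
        if w.sum()<300: continue
        ys,xs=np.nonzero(w); ww=w[ys,xs]; out.append((np.average(xs,weights=ww),np.average(ys,weights=ww)))
    return np.array(out)
def scraps(c,roi):
    x0,y0,x1,y1=roi; hsv=cv2.cvtColor(c["img"],cv2.COLOR_BGR2HSV); res={}
    for n,lo,hi in(("tan",(8,90,90),(25,190,255)),("pale",(18,25,150),(38,120,255))):
        m=cv2.inRange(hsv,lo,hi); k=np.zeros_like(m);k[y0:y1,x0:x1]=255; m&=k
        cs,_=cv2.findContours(m,cv2.RETR_EXTERNAL,cv2.CHAIN_APPROX_NONE)
        for q in cs:
            if cv2.contourArea(q)>40:
                M=cv2.moments(q); res.setdefault(n,[]).append((M["m10"]/M["m00"],M["m01"]/M["m00"],cv2.contourArea(q),cv2.minAreaRect(q)))
    return res
TR=(225,160,425,310); SR=(235,130,400,255)
E
python3 - <<'E'
from meas import *
t=cam("top");s=cam("scene")
bt=buttons(t,TR);bs=buttons(s,SR); print(bt.round(1).tolist(),bs.round(1).tolist())
for a in bt:
    for b in bs:
        P,e=tri(t,a,s,b)
        if e<0.012 and -.01<P[2]<.1: print(a.round(0),b.round(0),P.round(4),round(e,4))
for n,c,r in(("t",t,TR),("s",s,SR)):
    for k,v in scraps(c,r).items():
        for q in v: print(n,k,np.round(q[:3],1),[np.round(z,1).tolist() for z in q[3]], onz(c,q[:2],.02).round(3))
a=t["img"][190:295,440:505];b=s["img"][120:210,180:240]
cv2.imwrite("pics/probe.png",np.hstack([cv2.resize(a,(370,598),interpolation=cv2.INTER_CUBIC),cv2.resize(b,(399,598),interpolation=cv2.INTER_CUBIC)]))
E
```

```text
[[289.5, 240.9], [387.6, 240.8], [389.5, 183.4], [291.3, 181.8]] [[254.5, 219.0], [269.3, 170.1]]
[388. 241.] [269. 170.] [ 0.4697 -0.1756  0.0719] 0.0014
[390. 183.] [255. 219.] [ 0.6179 -0.1898  0.0295] 0.0013
t tan [349.4 281.6 351. ] [[349.5, 281.8], [24.5, 16.0], 57.5] [ 0.374 -0.091  0.02 ]
t tan [335.3 241.8 286.5] [[335.5, 241.4], [13.8, 24.1], 37.9] [ 0.47  -0.056  0.02 ]
t tan [334.  181.8 188.5] [[334.0, 181.9], [9.7, 23.0], 14.0] [ 0.622 -0.052  0.02 ]
t pale [391.6 239.3  77.5] [[389.4, 242.7], [35.7, 30.6], 68.2] [ 0.479 -0.195  0.02 ]
t pale [243.3 184.6 204. ] [[243.0, 186.5], [21.4, 18.2], 68.2] [0.61  0.176 0.02 ]
t pale [387.4 187.9  56. ] [[387.6, 185.6], [29.6, 20.8], 29.7] [ 0.608 -0.187  0.02 ]
t pale [280.8 181.5  44. ] [[282.0, 181.2], [10.0, 25.1], 4.8] [0.62  0.082 0.02 ]
s tan [300.9 230.1 135.5] [[301.0, 230.0], [8.0, 18.8], 26.6] [ 0.627 -0.05   0.02 ]
s tan [309.5 188.4 126.5] [[309.7, 188.2], [8.7, 17.0], 51.3] [ 0.482 -0.052  0.02 ]
s tan [303.9 161.1 148.5] [[303.6, 159.5], [19.7, 10.9], 66.8] [ 0.383 -0.088  0.02 ]
s tan [268.  148.  126.5] [[267.5, 148.0], [8.0, 17.0], 90.0] [ 0.35  -0.214  0.02 ]
s pale [379.2 236.3 109. ] [[379.0, 236.0], [13.4, 12.5], 63.4] [0.61  0.176 0.02 ]
```

View pics/probe.png

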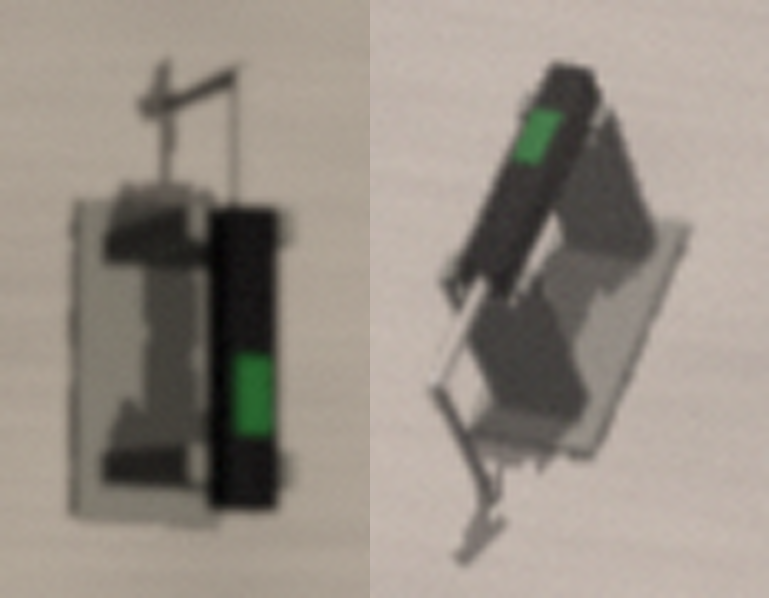

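```bash
sed -i 's/mx<110)/mx<125)/' meas.py; python3 - <<'E'
from meas import *
t=cam("top");s=cam("scene")
bt=buttons(t,TR);bs=buttons(s,SR); print(bs.round(1).tolist())
for a in bt:
    for b in bs:
        P,e=tri(t,a,s,b)
        if e<0.012 and -.01<P[2]<.1: print(a.round(0),b.round(0),P.round(4),round(e,4))
for nm,a,b in(("block",(334,181.8),(300.9,230.1)),("ball",(245,184.8),(379.2,236.5)),("edge",(335.3,241.8),(309.5,188.4)),("tip",(467.2,208.1),(253.7,195.2)),("bend",(481.3,202),(245.7,178.5))):
    print(nm,*[np.round(v,4) for v in tri(t,a,s,b)])
for q,v in enumerate(scraps(t,TR)["tan"][1:3]):
    bp=cv2.boxPoints(v[3]); print([onz(t,p,.02)[:2].round(4).tolist() for p in bp])
# handle: dark mask
im=t["img"].astype(int); m=((im.max(2)<45)).astype(np.uint8); m[:,:470]=0;m[:,495:]=0;m[:220]=0;m[285:]=0
q=max(cv2.findContours(cv2.morphologyEx(m,cv2.MORPH_CLOSE,np.ones((25,25))),0,1)[0],key=cv2.contourArea); r=cv2.minAreaRect(q); bp=cv2.boxPoints(r); print(r,bp.round(1).tolist())
print([(onz(t,p,.124)[:2].round(4).tolist(),onz(t,p,.1)[:2].round(4).tolist()) for p in bp])
# green label
for c in(t,s):
    h=cv2.inRange(cv2.cvtColor(c["img"],cv2.COLOR_BGR2HSV),(50,100,60),(75,255,255)); ys,xs=np.nonzero(h); print(xs.mean(),ys.mean(),len(xs)); c["g"]=(xs.mean(),ys.mean())
print("green",tri(t,t["g"],s,s["g"]))
# box corners from crop of top
print("box",[onz(t,p,.07)[:2].round(3).tolist() for p in((113,235),(184,222),(193,281),(122,297))])
E
```

```text
[[338.2, 224.4], [254.5, 219.0], [345.5, 185.2], [269.3, 170.1]]
[388. 241.] [269. 170.] [ 0.4697 -0.1756  0.0719] 0.0014
[289. 241.] [345. 185.] [0.4682 0.0562 0.0442] 0.0015
[390. 183.] [254. 219.] [ 0.6179 -0.1898  0.0296] 0.0013
[291. 182.] [338. 224.] [0.6108 0.055  0.0578] 0.0018
block [ 0.6233 -0.0515  0.013 ] 0.001
ball [0.61   0.1741 0.0183] 0.0035
edge [ 0.4715 -0.0555  0.0033] 0.0031
tip [ 0.5504 -0.2773  0.0872] 0.1594
bend [ 0.5484 -0.2835  0.1676] 0.1491
[[0.3878, -0.0589], [0.4089, -0.0916], [0.3598, -0.1236], [0.3391, -0.091]]
[[0.4577, -0.0253], [0.5054, -0.0614], [0.4848, -0.0884], [0.4375, -0.0522]]
((478.5, 252.5), (16.999996185302734, 50.99999237060547), 0.0) [[470.0, 278.0], [470.0, 227.0], [487.0, 227.0], [487.0, 278.0]]
[([0.386, -0.3471], [0.3863, -0.3559]), ([0.4988, -0.3526], [0.502, -0.3616]), ([0.4995, -0.3909], [0.5027, -0.4008]), ([0.3866, -0.3845], [0.387, -0.3943])]
484.0989010989011 258.7142857142857 91
204.8 139.95 20
green (array([ 0.4284313 , -0.37899243,  0.12532605]), np.float64(0.0018017447984825313))
box [[0.473, 0.464], [0.506, 0.302], [0.371, 0.272], [0.333, 0.429]]
```

```bash
cat >> h.py <<'E'
def go(x,y,z,phi=None):
    """rows data: yaw turn (units) then shift in tool axes (units) after the turn; tool levelled. phi = angle of tool y, deg"""
    s=ctrl.get_state(); p=s["tool_pos"]; r=R.from_rotvec(s["ee_rot"]); M=r.as_matrix()
    cur=np.degrees(np.arctan2(M[1,1],M[0,1]))
    a=np.radians(cur if phi is None else phi); T=np.array([[-np.sin(a)*-1*-1,np.cos(a),0],[0,np.sin(a),0],[0,0,-1.]])
    yv=np.array([np.cos(a),np.sin(a),0]);zv=np.array([0,0,-1.]);T=np.c_[np.cross(yv,zv),yv,zv]
    d=(r.inv()*R.from_matrix(T)).as_rotvec(degrees=True)/8
    sh=T.T@(np.array([x,y,z])-p)/.15
    print("phi now %.1f pos"%cur,p.round(4),"turn",d.round(2),"shift",sh.round(3),"gap %.3f F"%s["finger_gap"],s["force"].round(2),"t %.1f j"%s["clock"],s["joints"].round(2))
E
python3 - <<'E'
from meas import *
t=cam("top");s=cam("scene")
for nm,a,b in(("tip",(467.2,208.1),(198,195.2)),("bend",(481.3,202),(190.1,178.3)),("fl1",(347.9,235.9),(299.6,185.6)),("fl2",(334.1,254.4),(313.3,176))):
    print(nm,*[np.round(v,4) for v in tri(t,a,s,b)])
print("foot",[onz(t,p,.008)[:2].round(4) for p in((337.6,230),(324.4,246.2))],[onz(t,p,.034)[:2].round(4) for p in((347.9,235.9),(334.1,254.4))])
v=scraps(t,TR)["tan"][2]; bp=cv2.boxPoints(v[3]); print("block",[onz(t,p,.02)[:2].round(4).tolist() for p in bp])
print("handle R edge",[onz(t,p,.124)[:2].round(4) for p in((488.7,226.4),(488.7,279.3))])
go(.61,.174,.1)
E
```

```text
tip [ 0.5603 -0.3858  0.0184] 0.0025
bend [ 0.559  -0.3857  0.1091] 0.0025
fl1 [ 0.4837 -0.0839  0.0309] 0.0048
fl2 [ 0.4385 -0.0503  0.0253] 0.0058
foot [array([ 0.5009, -0.0623]), array([ 0.4599, -0.0298])] [array([ 0.4837, -0.086 ]), array([ 0.4383, -0.0527])]
block [[0.5954, -0.0331], [0.6536, -0.0466], [0.6479, -0.0706], [0.5898, -0.0568]]
handle R edge [array([ 0.5009, -0.3948]), array([ 0.3839, -0.3881])]
phi now 70.2 pos [0.1864 0.5174 0.2087] turn [-0. -0. -0.] shift [-3.433 -1.196  0.725] gap 1.000 F [ 0.12  0.26 -0.22] t 0.4 j [ 1.12  0.09  1.37 -0.    1.68 -0.1 ]
```

```bash
python3 -m creep '[{"x":-0.343,"y":-0.12},{"x":-0.343,"y":-0.12},{"x":-0.343,"y":-0.12},{"x":-0.343,"y":-0.12},{"x":-0.343,"y":-0.12},{"x":-0.343,"y":-0.12},{"x":-0.343,"y":-0.12},{"x":-0.343,"y":-0.12},{"x":-0.343,"y":-0.12},{"x":-0.343,"y":-0.12},{"z":0.25},{"z":0.25},{"z":0.2},{}]' 0.65
python3 - <<'E'
from meas import *
go(.61,.174,.006)
t=cam("top");s=cam("scene");cv2.imwrite("pics/a.png",s["img"])
for n,c,r in(("t",t,TR),("s",s,SR)):
    for q in scraps(c,r).get("pale",[]): print(n,np.round(q[:3],1))
E
```

```text
phi now 70.2 pos [0.1864 0.5174 0.2087] turn [-0. -0. -0.] shift [-3.433 -1.196  1.352] gap 1.000 F [ 0.12  0.26 -0.22] t 0.4 j [ 1.12  0.09  1.37 -0.    1.68 -0.1 ]
t [391.5 238.8  73. ]
t [243.3 184.7 210.5]
t [387.8 184.4  60.5]
t [286.4 183.   70. ]
s [379.1 236.  111. ]validation failed for argument at $[0]...
```

```bash
python3 -m creep '[{"x":-0.343,"y":-0.12,"z":0,"rx":0,"ry":0,"rz":0}]' 0.65; python3 -m creep --help | head -20
```

```text
clock: 0.62
tool_pos: [0.2273, 0.4843, 0.2087]
ee_rot: [-0.531, -3.096, -0.001]
force: [1.6, -0.8, 0.1]
finger_gap: 0.815
finger_force: 0.0invalid input: not JSON, or not a number
```

```bash
python3 -m creep '[{"x":-0.343,"y":-0.12,"z":0,"rx":0,"ry":0,"rz":0},{"x":-0.343,"y":-0.12,"z":0,"rx":0,"ry":0,"rz":0},{"x":-0.343,"y":-0.12,"z":0,"rx":0,"ry":0,"rz":0},{"x":-0.343,"y":-0.12,"z":0,"rx":0,"ry":0,"rz":0},{"x":-0.343,"y":-0.12,"z":0,"rx":0,"ry":0,"rz":0},{"x":-0.343,"y":-0.12,"z":0,"rx":0,"ry":0,"rz":0},{"x":-0.343,"y":-0.12,"z":0,"rx":0,"ry":0,"rz":0},{"x":-0.343,"y":-0.12,"z":0,"rx":0,"ry":0,"rz":0},{"x":-0.343,"y":-0.12,"z":0,"rx":0,"ry":0,"rz":0},{"x":0,"y":0,"z":0.25,"rx":0,"ry":0,"rz":0},{"x":0,"y":0,"z":0.25,"rx":0,"ry":0,"rz":0},{"x":0,"y":0,"z":0.2,"rx":0,"ry":0,"rz":0},{"x":0,"y":0,"z":0,"rx":0,"ry":0,"rz":0}]' 0.65
python3 - <<'E'
from meas import *
go(.61,.174,.006)
E
```

```text
clock: 2.25
tool_pos: [0.6072, 0.1732, 0.1002]
ee_rot: [-0.54, -3.088, 0.004]
force: [-0.5, 1.1, -0.2]
finger_gap: 0.652
finger_force: 0.0
phi now 70.2 pos [0.6072 0.1732 0.1002] turn [-0.03 -0.05 -0.  ] shift [-0.016  0.011  0.628] gap 0.652 F [-0.55  1.08 -0.2 ] t 2.2 j [ 0.19  0.31  1.32  0.    1.51 -1.04]
```

Good tracking. Descend, grip, lift; then carry to the box at (0.42, 0.37).

```bash
python3 -m creep '[{"x":-0.016,"y":0.01,"z":0.2,"rx":0,"ry":0,"rz":0},{"x":0,"y":0,"z":0.2,"rx":0,"ry":0,"rz":0},{"x":0,"y":0,"z":0.15,"rx":0,"ry":0,"rz":0},{"x":0,"y":0,"z":0.08,"rx":0,"ry":0,"rz":0},{"x":0,"y":0,"z":0,"rx":0,"ry":0,"rz":0}]'
python3 -m creep '[{"x":0,"y":0,"z":0,"rx":0,"ry":0,"rz":0},{"x":0,"y":0,"z":0,"rx":0,"ry":0,"rz":0},{"x":0,"y":0,"z":0,"rx":0,"ry":0,"rz":0},{"x":0,"y":0,"z":0,"rx":0,"ry":0,"rz":0},{"x":0,"y":0,"z":0,"rx":0,"ry":0,"rz":0}]' 0
python3 -m creep '[{"x":0,"y":0,"z":-0.2,"rx":0,"ry":0,"rz":0},{"x":0,"y":0,"z":-0.3,"rx":0,"ry":0,"rz":0},{"x":0,"y":0,"z":-0.3,"rx":0,"ry":0,"rz":0},{"x":0,"y":0,"z":-0.2,"rx":0,"ry":0,"rz":0},{"x":0,"y":0,"z":0,"rx":0,"ry":0,"rz":0}]'
python3 - <<'E'
from meas import *
go(.42,.37,.15)
E
```

```text
clock: 2.88
tool_pos: [0.6125, 0.1744, 0.0098]
ee_rot: [0.54, 3.095, 0.0]
force: [-0.7, -0.2, 0.4]
finger_gap: 0.654
finger_force: 0.0
clock: 3.5
tool_pos: [0.6143, 0.1743, 0.0127]
ee_rot: [0.54, 3.089, 0.002]
force: [-0.1, -1.1, 6.7]
finger_gap: 0.0
finger_force: 3.2
clock: 4.12
tool_pos: [0.6144, 0.1749, 0.1642]
ee_rot: [0.539, 3.087, 0.005]
force: [-0.3, -0.5, 0.1]
finger_gap: 0.0
finger_force: 0.0
phi now 70.2 pos [0.6144 0.1749 0.1642] turn [ 0.03  0.05 -0.  ] shift [1.66  0.784 0.095] gap 0.000 F [-0.32 -0.48  0.08] t 4.1 j [ 0.19  0.29  1.22  0.    1.62 -1.04]
```

```bash
python3 - <<'E'
from meas import *
t=cam("top");s=cam("scene")
a=t["img"][150:310,190:430];b=s["img"][130:270,230:410]
cv2.imwrite("pics/b.png",np.vstack([cv2.resize(a,(450,300),interpolation=cv2.INTER_CUBIC),cv2.resize(b,(450,300),interpolation=cv2.INTER_CUBIC)]))
E
```

```text
(no output)
```

View pics/b.png

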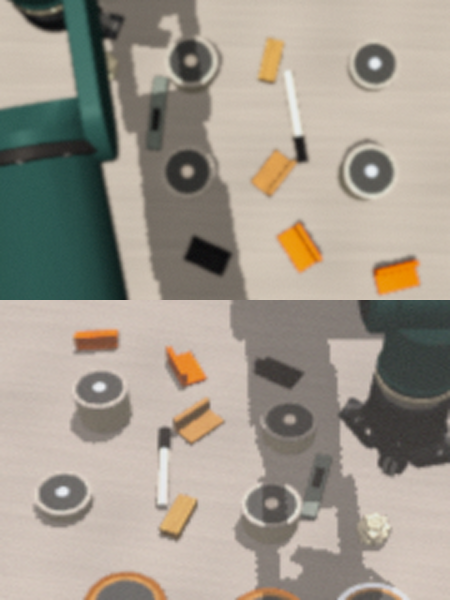

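```bash
python3 - <<'E'
from meas import *
s=cam("scene")
for q in scraps(s,SR)["pale"]: print(q[:3],onz(s,q[:2],.0175).round(4))
P=onz(s,scraps(s,SR)["pale"][-1][:2],.0175)
go(P[0],P[1],.0)
E
```

```text
(379.331641285956, 236.34179357021995, 98.5) [0.6086 0.1762 0.0175]
phi now 70.2 pos [0.6114 0.1742 0.1577] turn [-0.01 -0.02 -0.  ] shift [0.022 0.006 1.052] gap 0.001 F [-0.33 -0.17 -1.31] t 4.3 j [ 0.19  0.29  1.23  0.    1.62 -1.04]
```

```bash
python3 -m creep '[{"x":0.015,"y":0.006,"z":0,"rx":0,"ry":0,"rz":0},{"x":0,"y":0,"z":0.2,"rx":0,"ry":0,"rz":0},{"x":0,"y":0,"z":0.3,"rx":0,"ry":0,"rz":0},{"x":0,"y":0,"z":0.2,"rx":0,"ry":0,"rz":0},{"x":0,"y":0,"z":0.2,"rx":0,"ry":0,"rz":0},{"x":0,"y":0,"z":0.1,"rx":0,"ry":0,"rz":0},{"x":0,"y":0,"z":0.03,"rx":0,"ry":0,"rz":0},{"x":0,"y":0,"z":0,"rx":0,"ry":0,"rz":0},{"x":0,"y":0,"z":0,"rx":0,"ry":0,"rz":0}]' 0.65
python3 -m creep '[{"x":0,"y":0,"z":0,"rx":0,"ry":0,"rz":0},{"x":0,"y":0,"z":0,"rx":0,"ry":0,"rz":0},{"x":0,"y":0,"z":0,"rx":0,"ry":0,"rz":0},{"x":0,"y":0,"z":0,"rx":0,"ry":0,"rz":0},{"x":0,"y":0,"z":0,"rx":0,"ry":0,"rz":0}]' 0
```

```text
clock: 5.4
tool_pos: [0.6116, 0.1762, 0.0066]
ee_rot: [0.54, 3.092, 0.002]
force: [0.3, -0.4, 0.7]
finger_gap: 0.651
finger_force: 0.0
clock: 6.02
tool_pos: [0.6118, 0.1761, 0.0077]
ee_rot: [0.54, 3.091, 0.002]
force: [-1.5, -0.5, 4.8]
finger_gap: 0.447
finger_force: 59.5
```

```bash
python3 -m creep '[{"x":0,"y":0,"z":-0.2,"rx":0,"ry":0,"rz":0},{"x":0,"y":0,"z":-0.3,"rx":0,"ry":0,"rz":0},{"x":0,"y":0,"z":-0.3,"rx":0,"ry":0,"rz":0},{"x":0,"y":0,"z":-0.2,"rx":0,"ry":0,"rz":0},{"x":0.2,"y":0.1,"z":0,"rx":0,"ry":0,"rz":0},{"x":0.25,"y":0.12,"z":0,"rx":0,"ry":0,"rz":0},{"x":0.25,"y":0.12,"z":0,"rx":0,"ry":0,"rz":0},{"x":0.25,"y":0.12,"z":0,"rx":0,"ry":0,"rz":0},{"x":0.25,"y":0.12,"z":0,"rx":0,"ry":0,"rz":0},{"x":0.25,"y":0.12,"z":0,"rx":0,"ry":0,"rz":0},{"x":0.19,"y":0.08,"z":0,"rx":0,"ry":0,"rz":0},{"x":0,"y":0,"z":0,"rx":0,"ry":0,"rz":0}]'
python3 - <<'E'
from meas import *
go(.42,.37,.065)
t=cam("top");im=t["img"]; cv2.imwrite("pics/c.png",cv2.resize(im[100:320,40:360],(640,440)))
for q in scraps(t,(225,160,425,270))["tan"]:
    print(np.round(q[:3],1),[onz(t,p,.02)[:2].round(4).tolist() for p in cv2.boxPoints(q[3])])
E
```

```text
clock: 7.52
tool_pos: [0.4173, 0.3708, 0.1558]
ee_rot: [0.535, 3.095, 0.002]
force: [0.6, -0.6, -0.6]
finger_gap: 0.438
finger_force: 60.1
phi now 70.4 pos [0.4173 0.3708 0.1558] turn [ 0.01  0.   -0.  ] shift [-0.019  0.001  0.605] gap 0.438 F [ 0.61 -0.6  -0.6 ] t 7.5 j [ 0.62  0.12  1.44  0.    1.58 -0.6 ]
[335.3 241.8 286.5] [[0.4577, -0.0253], [0.5054, -0.0614], [0.4848, -0.0884], [0.4375, -0.0522]]
[334.  181.8 187.5] [[0.5952, -0.0337], [0.6534, -0.0472], [0.6479, -0.0706], [0.5898, -0.0568]]
```

View pics/c.png

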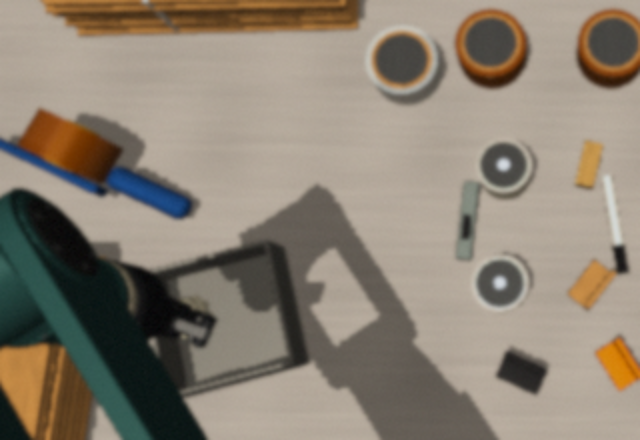

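```bash
python3 -m creep '[{"x":0,"y":0,"z":0.2,"rx":0,"ry":0,"rz":0},{"x":0,"y":-0.05,"z":0.25,"rx":0,"ry":0,"rz":0},{"x":0,"y":0,"z":0.15,"rx":0,"ry":0,"rz":0},{"x":0,"y":0,"z":0,"rx":0,"ry":0,"rz":0}]'
python3 -m creep '[{"x":0,"y":0,"z":0,"rx":0,"ry":0,"rz":0},{"x":0,"y":0,"z":0,"rx":0,"ry":0,"rz":0},{"x":0,"y":0,"z":0,"rx":0,"ry":0,"rz":0},{"x":0,"y":0,"z":-0.3,"rx":0,"ry":0,"rz":0},{"x":0,"y":0,"z":-0.3,"rx":0,"ry":0,"rz":0},{"x":0,"y":0,"z":-0.1,"rx":0,"ry":0,"rz":0},{"x":0,"y":0,"z":0,"rx":0,"ry":0,"rz":0}]' 0.7
python3 - <<'E'
from meas import *
go(.629,-.0535,.1,77)
E
```

```text
clock: 8.07
tool_pos: [0.4156, 0.3604, 0.0628]
ee_rot: [-0.543, -3.091, 0.006]
force: [-0.0, 0.0, 0.0]
finger_gap: 0.444
finger_force: 60.1
clock: 8.95
tool_pos: [0.4166, 0.3628, 0.1712]
ee_rot: [0.54, 3.093, 0.003]
force: [0.5, -0.1, -0.1]
finger_gap: 0.701
finger_force: 0.0
phi now 70.2 pos [0.4166 0.3628 0.1712] turn [ 0.02  0.01 -0.85] shift [-2.004 -2.386  0.475] gap 0.701 F [ 0.51 -0.13 -0.12] t 8.9 j [ 0.61  0.1   1.43  0.    1.61 -0.61]
```

```bash
python3 -m creep '[{"x":0,"y":0,"z":0,"rx":0,"ry":0,"rz":-0.85},{"x":-0.1,"y":-0.119,"z":0,"rx":0,"ry":0,"rz":0},{"x":-0.2,"y":-0.239,"z":0,"rx":0,"ry":0,"rz":0},{"x":-0.2,"y":-0.239,"z":0,"rx":0,"ry":0,"rz":0},{"x":-0.2,"y":-0.239,"z":0,"rx":0,"ry":0,"rz":0},{"x":-0.2,"y":-0.239,"z":0,"rx":0,"ry":0,"rz":0},{"x":-0.2,"y":-0.239,"z":0,"rx":0,"ry":0,"rz":0},{"x":-0.2,"y":-0.239,"z":0,"rx":0,"ry":0,"rz":0},{"x":-0.2,"y":-0.239,"z":0,"rx":0,"ry":0,"rz":0},{"x":-0.2,"y":-0.239,"z":0,"rx":0,"ry":0,"rz":0},{"x":-0.2,"y":-0.239,"z":0,"rx":0,"ry":0,"rz":0},{"x":-0.104,"y":-0.119,"z":0,"rx":0,"ry":0,"rz":0},{"x":0,"y":0,"z":0.2,"rx":0,"ry":0,"rz":0},{"x":0,"y":0,"z":0.2,"rx":0,"ry":0,"rz":0},{"x":0,"y":0,"z":0.05,"rx":0,"ry":0,"rz":0},{"x":0,"y":0,"z":0,"rx":0,"ry":0,"rz":0},{"x":0,"y":0,"z":0,"rx":0,"ry":0,"rz":0}]' 0.47
python3 - <<'E'
from meas import *
go(.629,-.0535,.0,77)
s=cam("scene")
for q in scraps(s,SR)["tan"]: print(np.round(q[:3],1))
E
```

```text
clock: 11.08
tool_pos: [0.6292, -0.0543, 0.1041]
ee_rot: [0.355, 3.119, 0.0]
force: [0.8, 0.1, 0.7]
finger_gap: 0.471
finger_force: 0.0
phi now 77.0 pos [ 0.6292 -0.0543  0.1041] turn [0.   0.02 0.  ] shift [0.002 0.005 0.694] gap 0.471 F [0.75 0.06 0.67] t 11.1 j [-0.18  0.31  1.32  0.    1.51 -1.52]
[300.9 230.1 136. ]
[312.8 185.2  63. ]
[265.9 150.   44.5]
```

```bash
python3 -m creep '[{"x":0,"y":0.005,"z":0.2,"rx":0,"ry":0,"rz":0},{"x":0,"y":0,"z":0.2,"rx":0,"ry":0,"rz":0},{"x":0,"y":0,"z":0.2,"rx":0,"ry":0,"rz":0},{"x":0,"y":0,"z":0.1,"rx":0,"ry":0,"rz":0},{"x":0,"y":0,"z":0,"rx":0,"ry":0,"rz":0},{"x":0,"y":0,"z":0,"rx":0,"ry":0,"rz":0}]'
python3 -m creep '[{"x":0,"y":0,"z":0,"rx":0,"ry":0,"rz":0},{"x":0,"y":0,"z":0,"rx":0,"ry":0,"rz":0},{"x":0,"y":0,"z":0,"rx":0,"ry":0,"rz":0},{"x":0,"y":0,"z":0,"rx":0,"ry":0,"rz":0}]' 0
python3 -m creep '[{"x":0,"y":0,"z":-0.2,"rx":0,"ry":0,"rz":0},{"x":0,"y":0,"z":-0.3,"rx":0,"ry":0,"rz":0},{"x":0,"y":0,"z":-0.3,"rx":0,"ry":0,"rz":0},{"x":0,"y":0,"z":-0.2,"rx":0,"ry":0,"rz":0},{"x":0,"y":0,"z":0,"rx":0,"ry":0,"rz":0}]'
python3 - <<'E'
from meas import *
go(.44,.35,.15)
E
```

```text
clock: 11.88
tool_pos: [0.6298, -0.054, -0.0007]
ee_rot: [0.356, 3.118, -0.0]
force: [-0.3, 0.1, -0.6]
finger_gap: 0.469
finger_force: 0.0
clock: 12.38
tool_pos: [0.6286, -0.0538, -0.0023]
ee_rot: [0.356, 3.121, 0.0]
force: [1.6, 1.2, 0.3]
finger_gap: 0.0
finger_force: 0.5
clock: 13.0
tool_pos: [0.6304, -0.0541, 0.1514]
ee_rot: [0.355, 3.114, -0.001]
force: [-0.5, -0.5, 0.3]
finger_gap: -0.002
finger_force: 0.0
phi now 77.0 pos [ 0.6304 -0.0541  0.1514] turn [ 0.    0.05 -0.  ] shift [1.843 2.339 0.009] gap -0.002 F [-0.55 -0.48  0.32] t 13.0 j [-0.18  0.28  1.26  0.    1.59 -1.52]
```

```bash
python3 - <<'E'
from meas import *
t=cam("top");s=cam("scene")
b=s["img"][130:270,230:410]
cv2.imwrite("pics/d.png",cv2.resize(b,(720,560),interpolation=cv2.INTER_CUBIC))
for c,r in((t,TR),(s,(235,130,400,262))):
  for q in scraps(c,r).get("tan",[]): print(np.round(q[:3],1),onz(c,q[:2],.012).round(4),[np.round(z,1).tolist() for z in q[3]])
E
```

```text
[401.2 297.1 327. ] [ 0.3391 -0.2179  0.012 ] [[401.9, 297.0], [15.0, 25.5], 76.0]
[334.  181.7 189. ] [ 0.624  -0.0521  0.012 ] [[334.1, 181.6], [9.7, 23.0], 14.0]
[280.2 259.1  58. ] [ 0.7218 -0.0911  0.012 ] [[280.5, 259.0], [4.0, 23.0], 90.0]
[300.7 230.4 132.5] [ 0.6237 -0.0515  0.012 ] [[300.8, 230.4], [8.0, 18.8], 26.6]
[266.7 148.  105. ] [ 0.3443 -0.2206  0.012 ] [[266.4, 148.1], [9.1, 14.5], 84.3]
```

View pics/d.png

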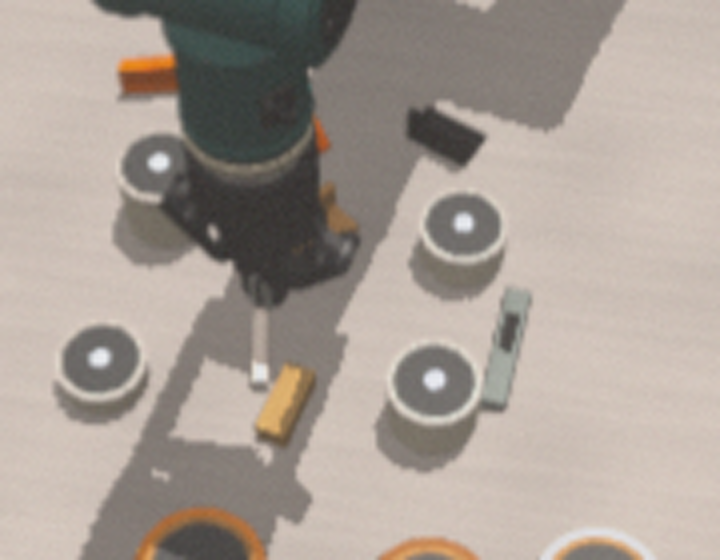

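```bash
python3 - <<'E'
from meas import *
t=cam("top");s=cam("scene")
p=ctrl.get_state()["tool_pos"]
for z in (0,.02,.04): print(z,proj(s,p+[0,0,z]).round(1),proj(t,p+[0,0,z]).round(1))
a=proj(s,p); print(((a-[230,130])*4).round(0))
a=t["img"][120:260,240:420]
cv2.imwrite("pics/e.png",cv2.resize(a,(720,560),interpolation=cv2.INTER_CUBIC))
E
```

```text
0 [297.1 208.5] [337.8 166.7]
0.02 [296.7 204.7] [338.3 164.3]
0.04 [296.2 200.7] [338.9 161.8]
[268. 314.]
```

View pics/e.png

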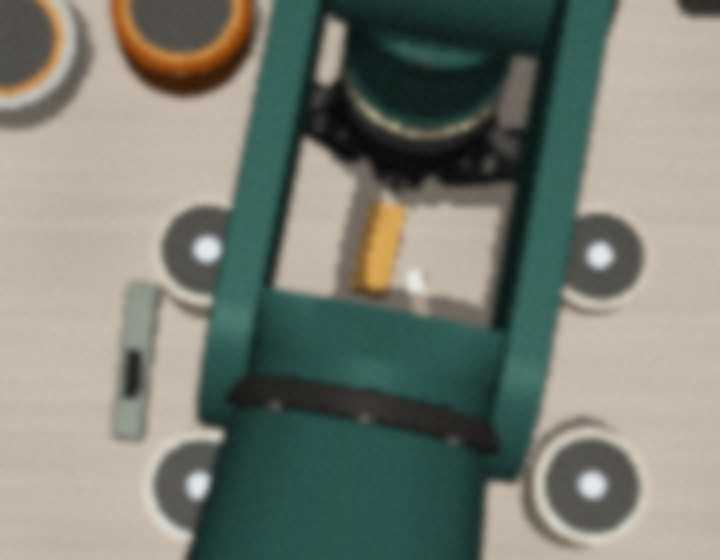

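```bash
python3 - <<'E'
from meas import *
go(.545,-.015,.02)
E
```

```text
phi now 77.0 pos [ 0.6272 -0.0536  0.1448] turn [-0.   -0.03 -0.  ] shift [0.592 0.127 0.832] gap -0.001 F [-1.36 -0.74  0.49] t 13.2 j [-0.18  0.29  1.27  0.    1.59 -1.52]
```

```bash
python3 -m creep '[{"x":0.2,"y":0.04,"z":0,"rx":0,"ry":0,"rz":0},{"x":0.2,"y":0.04,"z":0,"rx":0,"ry":0,"rz":0},{"x":0.19,"y":0.04,"z":0,"rx":0,"ry":0,"rz":0},{"x":0,"y":0,"z":0.2,"rx":0,"ry":0,"rz":0},{"x":0,"y":0,"z":0.2,"rx":0,"ry":0,"rz":0},{"x":0,"y":0,"z":0.2,"rx":0,"ry":0,"rz":0},{"x":0,"y":0,"z":0.1,"rx":0,"ry":0,"rz":0},{"x":0,"y":0,"z":0,"rx":0,"ry":0,"rz":0},{"x":0,"y":0,"z":0,"rx":0,"ry":0,"rz":0},{"x":0,"y":0,"z":0,"rx":0,"ry":0,"rz":0}]'
for i in 1 2; do echo; done
python3 -m creep '[{"x":0,"y":0,"z":0.04,"rx":0,"ry":0,"rz":0},{"x":0,"y":0,"z":0,"rx":0,"ry":0,"rz":0},{"x":0,"y":0,"z":0,"rx":0,"ry":0,"rz":0}]' | grep -E "pos|force"
python3 -m creep '[{"x":0,"y":0,"z":0.04,"rx":0,"ry":0,"rz":0},{"x":0,"y":0,"z":0,"rx":0,"ry":0,"rz":0},{"x":0,"y":0,"z":0,"rx":0,"ry":0,"rz":0}]' | grep -E "pos|force"
python3 - <<'E'
from meas import *
go(.545,-.015,.0)
t=cam("top");s=cam("scene");p=ctrl.get_state()["tool_pos"]
go(.545,-.015,.0)
a=t["img"][140:280,250:430];b=s["img"][140:240,260:360]
print(((proj(t,p)-[250,140])*3).round(),((proj(s,p)-[260,140])*4.2).round()+[360,0])
cv2.imwrite("pics/f.png",np.hstack([cv2.resize(a[:,30:150],(360,420),interpolation=cv2.INTER_CUBIC),cv2.resize(b,(420,420),interpolation=cv2.INTER_CUBIC)]))
E
```

```text
clock: 14.45
tool_pos: [0.5474, -0.0164, 0.044]
ee_rot: [0.356, 3.118, 0.0]
force: [-0.6, -0.5, -0.3]
finger_gap: -0.005
finger_force: 0.0


tool_pos: [0.5462, -0.0163, 0.0363]
force: [-0.4, 0.1, 0.3]
finger_force: 0.0
tool_pos: [0.5462, -0.0163, 0.0302]
force: [0.1, -0.1, -0.4]
finger_force: 0.0
phi now 77.0 pos [ 0.5462 -0.0163  0.0302] turn [ 0. -0.  0.] shift [0.01  0.007 0.202] gap -0.001 F [ 0.06 -0.08 -0.37] t 15.2 j [-0.13  0.18  1.63  0.    1.33 -1.48]
phi now 77.0 pos [ 0.5464 -0.0163  0.0305] turn [ 0.  0. -0.] shift [0.011 0.006 0.203] gap 0.001 F [ 0.35 -0.05  0.88] t 15.3 j [-0.13  0.18  1.63  0.    1.33 -1.48]
[209. 211.] [600. 278.]
```

View pics/f.png

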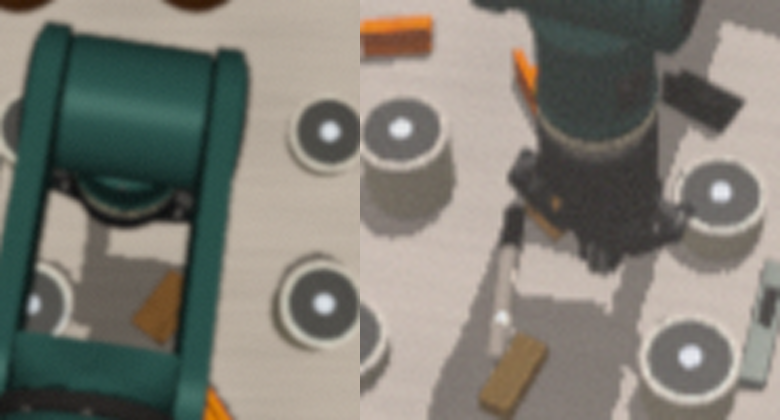

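```bash
python3 -m creep '[{"x":0,"y":0,"z":0.1,"rx":0,"ry":0,"rz":0},{"x":0,"y":0,"z":0.03,"rx":0,"ry":0,"rz":0},{"x":0,"y":0,"z":0,"rx":0,"ry":0,"rz":0},{"x":0,"y":0,"z":0,"rx":0,"ry":0,"rz":0}]' | grep -E "pos|force:"
python3 -m creep '[{"x":0,"y":0,"z":0.025,"rx":0,"ry":0,"rz":0},{"x":0,"y":0,"z":0,"rx":0,"ry":0,"rz":0},{"x":0,"y":0,"z":0,"rx":0,"ry":0,"rz":0}]' | grep -E "pos|force:"
python3 -m creep '[{"x":0,"y":0,"z":0.025,"rx":0,"ry":0,"rz":0},{"x":0,"y":0,"z":0,"rx":0,"ry":0,"rz":0},{"x":0,"y":0,"z":0,"rx":0,"ry":0,"rz":0}]' | grep -E "pos|force:"
python3 -m creep '[{"x":0,"y":0,"z":0.015,"rx":0,"ry":0,"rz":0},{"x":0,"y":0,"z":0,"rx":0,"ry":0,"rz":0},{"x":0,"y":0,"z":0,"rx":0,"ry":0,"rz":0}]' | grep -E "pos|force:"
```

```text
tool_pos: [0.5464, -0.0163, 0.011]
force: [-1.0, -1.2, 0.1]
finger_force: 0.0
tool_pos: [0.5463, -0.0163, 0.0072]
force: [0.5, -0.5, -0.1]
finger_force: 0.0
tool_pos: [0.5462, -0.0163, 0.0033]
force: [0.5, 0.7, 0.2]
finger_force: 0.0
tool_pos: [0.5462, -0.0163, 0.0011]
force: [0.2, -0.8, -0.0]
finger_force: 0.0
```

```bash
python3 -m creep '[{"x":0,"y":0,"z":0.02,"rx":0,"ry":0,"rz":0},{"x":0,"y":0,"z":0,"rx":0,"ry":0,"rz":0},{"x":0,"y":0,"z":0,"rx":0,"ry":0,"rz":0}]' | grep -E "pos|force:"
python3 -m creep '[{"x":0,"y":0,"z":0.02,"rx":0,"ry":0,"rz":0},{"x":0,"y":0,"z":0,"rx":0,"ry":0,"rz":0},{"x":0,"y":0,"z":0,"rx":0,"ry":0,"rz":0}]' | grep -E "pos|force:"
python3 -m creep '[{"x":0,"y":0,"z":0.02,"rx":0,"ry":0,"rz":0},{"x":0,"y":0,"z":0,"rx":0,"ry":0,"rz":0},{"x":0,"y":0,"z":0,"rx":0,"ry":0,"rz":0}]' | grep -E "pos|force:"
```

```text
tool_pos: [0.5462, -0.0163, -0.0019]
force: [0.2, 0.8, -0.4]
finger_force: 0.0
tool_pos: [0.5462, -0.0163, -0.0049]
force: [-0.7, -0.6, 0.2]
finger_force: 0.0
tool_pos: [0.5463, -0.0163, -0.0079]
force: [-0.0, -0.4, -1.3]
finger_force: 0.0
```

```bash
python3 -m creep '[{"x":0,"y":0,"z":0.02,"rx":0,"ry":0,"rz":0},{"x":0,"y":0,"z":0,"rx":0,"ry":0,"rz":0},{"x":0,"y":0,"z":0,"rx":0,"ry":0,"rz":0}]' | grep -E "pos|force:"
python3 -m creep '[{"x":0,"y":0,"z":0.015,"rx":0,"ry":0,"rz":0},{"x":0,"y":0,"z":0,"rx":0,"ry":0,"rz":0},{"x":0,"y":0,"z":0,"rx":0,"ry":0,"rz":0}]' | grep -E "pos|force:"
python3 -m creep '[{"x":0,"y":0,"z":0.015,"rx":0,"ry":0,"rz":0},{"x":0,"y":0,"z":0,"rx":0,"ry":0,"rz":0},{"x":0,"y":0,"z":0,"rx":0,"ry":0,"rz":0}]' | grep -E "pos|force:"
```

```text
tool_pos: [0.5463, -0.0163, -0.0109]
force: [-0.5, -0.0, 0.3]
finger_force: 0.0
tool_pos: [0.5463, -0.0163, -0.0131]
force: [-1.1, 0.6, -0.4]
finger_force: 0.0
tool_pos: [0.5463, -0.0163, -0.0154]
force: [-0.3, -0.2, 0.3]
finger_force: 0.0
```

```bash
python3 -m creep '[{"x":0,"y":0,"z":0.015,"rx":0,"ry":0,"rz":0},{"x":0,"y":0,"z":0,"rx":0,"ry":0,"rz":0},{"x":0,"y":0,"z":0,"rx":0,"ry":0,"rz":0}]' | grep -E "pos|force:"
python3 -m creep '[{"x":0,"y":0,"z":0.015,"rx":0,"ry":0,"rz":0},{"x":0,"y":0,"z":0,"rx":0,"ry":0,"rz":0},{"x":0,"y":0,"z":0,"rx":0,"ry":0,"rz":0}]' | grep -E "pos|force:"
python3 - <<'E'
from meas import *
s=cam("scene");p=ctrl.get_state()["tool_pos"]
b=s["img"][150:230,270:370]; print(((proj(s,p)-[270,150])*7).round(),((proj(s,[p[0],p[1],0])-[270,150])*7).round())
cv2.imwrite("pics/g.png",cv2.resize(b,(700,560),interpolation=cv2.INTER_CUBIC))
E
```

```text
tool_pos: [0.5463, -0.0163, -0.0177]
force: [-0.2, -0.0, -0.0]
finger_force: 0.0
tool_pos: [0.5463, -0.0163, -0.0199]
force: [0.9, 0.7, 0.2]
finger_force: 0.0
[332. 452.] [331. 429.]
```

View pics/g.png

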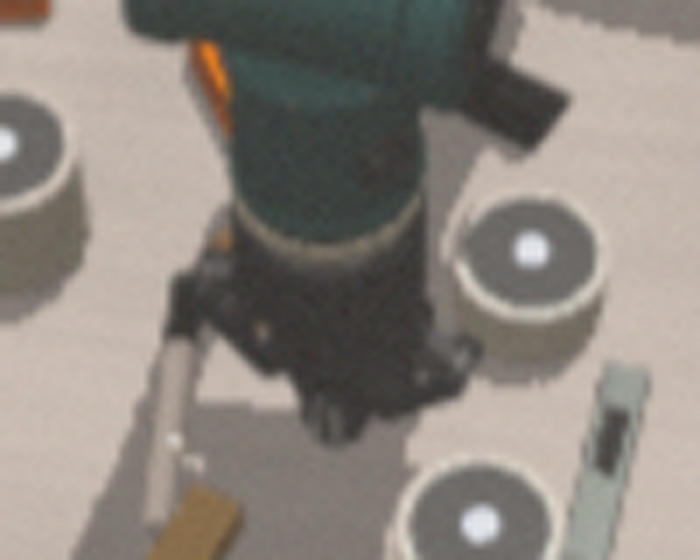

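```bash
python3 -m creep '[{"x":0,"y":0,"z":0.015,"rx":0,"ry":0,"rz":0},{"x":0,"y":0,"z":0,"rx":0,"ry":0,"rz":0},{"x":0,"y":0,"z":0,"rx":0,"ry":0,"rz":0}]' | grep -E "pos|force:"
python3 -m creep '[{"x":0,"y":0,"z":0.015,"rx":0,"ry":0,"rz":0},{"x":0,"y":0,"z":0,"rx":0,"ry":0,"rz":0},{"x":0,"y":0,"z":0,"rx":0,"ry":0,"rz":0}]' | grep -E "pos|force:"
python3 -m creep '[{"x":0,"y":0,"z":0.01,"rx":0,"ry":0,"rz":0},{"x":0,"y":0,"z":0,"rx":0,"ry":0,"rz":0},{"x":0,"y":0,"z":0,"rx":0,"ry":0,"rz":0}]' | grep -E "pos|force:"
```

```text
tool_pos: [0.5462, -0.0163, -0.0222]
force: [-0.7, -0.2, -0.3]
finger_force: 0.0
tool_pos: [0.5464, -0.0163, -0.0224]
force: [-4.1, 1.2, 10.6]
finger_force: 4.9
tool_pos: [0.5464, -0.0163, -0.0224]
force: [-7.5, 0.7, 17.4]
finger_force: 8.5
```

```bash
python3 -m creep '[{"x":0,"y":0,"z":-0.2,"rx":0,"ry":0,"rz":0},{"x":0,"y":0,"z":-0.2,"rx":0,"ry":0,"rz":0},{"x":0,"y":0,"z":-0.2,"rx":0,"ry":0,"rz":0},{"x":0,"y":0,"z":0,"rx":0,"ry":0,"rz":0},{"x":0,"y":0,"z":0,"rx":0,"ry":0,"rz":0}]' 0.47
python3 - <<'E'
from meas import *
s=cam("scene")
for P,o in(((.6114,.1742,.1577),(386.8,209.5)),((.6272,-.0536,.1448),(295.5,205.75)),((.5464,-.0163,.0305),(316.7,203.8)),((.5463,-.0163,-.0199),(317.1,213.3))):
    P=np.array(P);a=proj(s,P+[.009,0,0]);b=proj(s,P+[.009,0,.01]); print("bias z",((o[1]-a[1])/(b[1]-a[1])*.01).round(4),"du",(o[0]-a[0]).round(1))
go(.629,-.0535,.05)
for q in scraps(s,SR)["tan"]: print(np.round(q[:3],1),onz(s,q[:2],.012).round(4))
E
```

```text
clock: 21.72
tool_pos: [0.5456, -0.0162, 0.0631]
ee_rot: [-0.356, -3.12, -0.0]
force: [0.7, 0.0, 0.2]
finger_gap: 0.473
finger_force: 0.0
bias z 0.0355 du 2.8
bias z 0.0302 du -0.9
bias z 0.0297 du 0.1
bias z 0.0237 du 0.2
phi now 77.0 pos [ 0.5451 -0.0161  0.0624] turn [-0.   -0.02 -0.  ] shift [-0.601 -0.117  0.083] gap 0.471 F [ 0.23 -0.89  0.17] t 21.8 j [-0.13  0.15  1.59  0.    1.4  -1.48]
[296.  228.9 131.5] [ 0.6212 -0.0662  0.012 ]
[268.1 147.9 125.5] [ 0.3435 -0.216   0.012 ]
```

```bash
cat > chip.py <<'E'
from meas import *
t=cam("top");s=cam("scene")
for n,c,r in(("t",t,(300,150,425,270)),("s",s,(270,170,400,262))):
  for q in scraps(c,r).get("tan",[]):
    bp=[onz(c,p,.012)[:2] for p in cv2.boxPoints(q[3])]
    e=max((bp[1]-bp[0],bp[2]-bp[1]),key=np.linalg.norm); L=sorted([np.linalg.norm(bp[1]-bp[0]),np.linalg.norm(bp[2]-bp[1])])
    print(n,np.round(q[:3],1),onz(c,q[:2],.012).round(4),"ang %.1f"%np.degrees(np.arctan2(e[1],e[0])),np.round(L,3))
  hsv=cv2.cvtColor(c["img"],cv2.COLOR_BGR2HSV); m=cv2.inRange(hsv,(0,0,205),(180,35,255)); k=np.zeros_like(m);k[r[1]:r[3],r[0]:r[2]]=255;m&=k
  for q in cv2.findContours(m,0,1)[0]:
    if cv2.contourArea(q)>15:
      b=cv2.boxPoints(cv2.minAreaRect(q)); print(n,"white",[onz(c,p,.01)[:2].round(3).tolist() for p in b])
E
python3 chip.py
```

```text
t [333.2 242.5 218.5] [ 0.469  -0.0513  0.012 ] ang -37.1 [0.034 0.056]
s [280.2 259.2  51.5] [ 0.7222 -0.091   0.012 ] ang 99.5 [0.012 0.059]
s [295.9 229.  132.5] [ 0.6214 -0.0662  0.012 ] ang 163.1 [0.026 0.06 ]
s white [[0.694, -0.102], [0.681, -0.103], [0.68, -0.047], [0.694, -0.046]]
s white [[0.625, 0.166], [0.614, 0.235], [0.673, 0.239], [0.684, 0.172]]
s white [[0.591, 0.18], [0.573, 0.23], [0.594, 0.235], [0.612, 0.185]]
s white [[0.565, 0.189], [0.543, 0.191], [0.545, 0.232], [0.567, 0.231]]
s white [[0.557, 0.146], [0.542, 0.146], [0.541, 0.197], [0.556, 0.197]]
s white [[0.558, 0.032], [0.532, 0.055], [0.585, 0.1], [0.61, 0.077]]
```

```bash
python3 - <<'E'
from meas import *
go(.4634,-.0662,.03,53.7)
E
```

```text
phi now 77.0 pos [ 0.545  -0.0161  0.0622] turn [-0.01 -0.02  2.91] shift [ 0.241 -0.591  0.215] gap 0.466 F [-0.47 -0.27 -0.13] t 21.9 j [-0.13  0.15  1.59  0.    1.4  -1.48]
```

```bash
python3 -m creep '[{"x":0,"y":0,"z":0,"rx":0,"ry":0,"rz":1},{"x":0,"y":0,"z":0,"rx":0,"ry":0,"rz":1},{"x":0,"y":0,"z":0,"rx":0,"ry":0,"rz":0.91},{"x":0.08,"y":-0.2,"z":0,"rx":0,"ry":0,"rz":0},{"x":0.08,"y":-0.2,"z":0,"rx":0,"ry":0,"rz":0},{"x":0.08,"y":-0.19,"z":0,"rx":0,"ry":0,"rz":0},{"x":0,"y":0,"z":0,"rx":0,"ry":0,"rz":0},{"x":0,"y":0,"z":0,"rx":0,"ry":0,"rz":0}]' 0.4
python3 - <<'E'
from meas import *
go(.4634,-.0662,-.008,53.7)
E
```

```text
clock: 22.88
tool_pos: [0.4651, -0.0661, 0.0637]
ee_rot: [-0.979, -2.985, -0.001]
force: [-0.2, 0.0, 0.1]
finger_gap: 0.394
finger_force: 0.0
phi now 53.7 pos [ 0.4651 -0.0661  0.0637] turn [ 0. -0. -0.] shift [ 0.009 -0.007  0.478] gap 0.394 F [-0.23  0.04  0.11] t 22.9 j [-0.26 -0.01  1.77  0.    1.39 -1.2 ]
```

```bash
python3 - <<'E'
from meas import *
t=cam("top")
hsv=cv2.cvtColor(t["img"],cv2.COLOR_BGR2HSV)
for q in scraps(t,(300,150,425,270)).get("tan",[]): print(np.round(q[:3],1),onz(t,q[:2],.012).round(4),[onz(t,p,.02)[:2].round(4).tolist() for p in cv2.boxPoints(q[3])])
E
```

```text
[329.7 248.7  65.5] [ 0.4537 -0.0429  0.012 ] [[0.4593, -0.026], [0.4693, -0.0357], [0.4464, -0.0593], [0.4365, -0.0495]]
[340.6 181.  157. ] [ 0.6261 -0.0688  0.012 ] [[0.6031, -0.0493], [0.6517, -0.0646], [0.6445, -0.0868], [0.596, -0.0713]]
```

Descend and grip the flange, lift.

```bash
python3 -m creep '[{"x":0.009,"y":-0.007,"z":0.1,"rx":0,"ry":0,"rz":0},{"x":0,"y":0,"z":0.15,"rx":0,"ry":0,"rz":0},{"x":0,"y":0,"z":0.13,"rx":0,"ry":0,"rz":0},{"x":0,"y":0,"z":0.08,"rx":0,"ry":0,"rz":0},{"x":0,"y":0,"z":0.01,"rx":0,"ry":0,"rz":0},{"x":0,"y":0,"z":0,"rx":0,"ry":0,"rz":0}]'
python3 -m creep '[{"x":0,"y":0,"z":0,"rx":0,"ry":0,"rz":0},{"x":0,"y":0,"z":0,"rx":0,"ry":0,"rz":0},{"x":0,"y":0,"z":0,"rx":0,"ry":0,"rz":0},{"x":0,"y":0,"z":0,"rx":0,"ry":0,"rz":0}]' 0
python3 - <<'E'
from meas import *
go(.41,.37,.15)
E
```

```text
clock: 23.68
tool_pos: [0.4636, -0.0664, -0.0061]
ee_rot: [0.978, 2.985, 0.0]
force: [-0.1, -0.5, 0.2]
finger_gap: 0.399
finger_force: 0.0
clock: 24.18
tool_pos: [0.464, -0.0666, -0.0054]
ee_rot: [0.978, 2.983, 0.0]
force: [0.2, -0.1, 4.5]
finger_gap: 0.073
finger_force: 60.8
phi now 53.7 pos [ 0.464  -0.0666 -0.0054] turn [ 0.01  0.01 -0.  ] shift [ 2.013  2.133 -1.036] gap 0.073 F [ 0.22 -0.13  4.46] t 24.2 j [-0.26  0.06  1.85  0.    1.23 -1.2 ]
```

```bash
python3 -m creep '[{"x":0,"y":0,"z":-0.1,"rx":0,"ry":0,"rz":0},{"x":0,"y":0,"z":-0.3,"rx":0,"ry":0,"rz":0},{"x":0,"y":0,"z":-0.3,"rx":0,"ry":0,"rz":0},{"x":0,"y":0,"z":-0.3,"rx":0,"ry":0,"rz":0},{"x":0.1,"y":0.107,"z":0,"rx":0,"ry":0,"rz":0},{"x":0.2,"y":0.213,"z":0,"rx":0,"ry":0,"rz":0},{"x":0.2,"y":0.213,"z":0,"rx":0,"ry":0,"rz":0},{"x":0.2,"y":0.213,"z":0,"rx":0,"ry":0,"rz":0},{"x":0.2,"y":0.213,"z":0,"rx":0,"ry":0,"rz":0},{"x":0.2,"y":0.213,"z":0,"rx":0,"ry":0,"rz":0},{"x":0.2,"y":0.213,"z":0,"rx":0,"ry":0,"rz":0},{"x":0.2,"y":0.213,"z":0,"rx":0,"ry":0,"rz":0},{"x":0.2,"y":0.213,"z":0,"rx":0,"ry":0,"rz":0},{"x":0.2,"y":0.213,"z":0,"rx":0,"ry":0,"rz":0},{"x":0.12,"y":0.11,"z":0,"rx":0,"ry":0,"rz":0},{"x":0,"y":0,"z":0.1,"rx":0,"ry":0,"rz":0},{"x":0,"y":0,"z":0.2,"rx":0,"ry":0,"rz":0},{"x":0,"y":0,"z":0.2,"rx":0,"ry":0,"rz":0},{"x":0,"y":0,"z":0.15,"rx":0,"ry":0,"rz":0},{"x":0,"y":0,"z":0,"rx":0,"ry":0,"rz":0}]'
python3 chip.py | grep -v white; python3 - <<'E'
from meas import *
go(.41,.37,.045)
t=cam("top"); m=cv2.inRange(cv2.cvtColor(t["img"],cv2.COLOR_BGR2HSV),(0,0,190),(180,40,255)); m[:160]=0;m[230:]=0;m[:,:325]=0;m[:,370:]=0
for q in cv2.findContours(m,0,1)[0]:
    if cv2.contourArea(q)>15: print("marker",[onz(t,p,.01)[:2].round(4).tolist() for p in cv2.boxPoints(cv2.minAreaRect(q))])
b=buttons(t,TR); print(b.round(1).tolist())
E
```

```text
clock: 26.68
tool_pos: [0.4066, 0.3683, 0.0431]
ee_rot: [-0.979, -2.981, 0.009]
force: [0.5, 1.0, -0.5]
finger_gap: 0.076
finger_force: 64.7
t [340.  182.7 189.5] [ 0.6215 -0.0673  0.012 ] ang -17.5 [0.024 0.06 ]
s [280.3 259.2  50.5] [ 0.7221 -0.0908  0.012 ] ang 99.5 [0.012 0.059]
s [296.  228.6 134. ] [ 0.6204 -0.0661  0.012 ] ang 160.5 [0.026 0.06 ]
phi now 53.7 pos [0.4087 0.3702 0.0464] turn [-0.  0.  0.] shift [-0.008  0.004  0.009] gap 0.072 F [ 0.01  0.35 -0.11] t 26.8 j [ 0.63  0.18  1.6  -0.    1.37 -0.3 ]
marker [[0.6081, -0.0772], [0.6094, -0.0894], [0.5242, -0.0965], [0.523, -0.0845]]
[[387.6, 240.8], [289.5, 240.9], [389.5, 183.4], [291.3, 181.8]]
```

```bash
python3 -m creep '[{"x":0,"y":0,"z":0,"rx":0,"ry":0,"rz":0},{"x":0,"y":0,"z":0,"rx":0,"ry":0,"rz":0},{"x":0,"y":0,"z":0,"rx":0,"ry":0,"rz":0},{"x":0,"y":0,"z":-0.2,"rx":0,"ry":0,"rz":0},{"x":0,"y":0,"z":-0.3,"rx":0,"ry":0,"rz":0},{"x":0,"y":0,"z":-0.2,"rx":0,"ry":0,"rz":0},{"x":0,"y":0,"z":0,"rx":0,"ry":0,"rz":0}]' 0.42
python3 - <<'E'
from meas import *
go(.6363,-.0718,.1,72.5)
s=cam("scene");c=s["img"][140:220,400:510]
t=cam("top");d=t["img"][205:310,95:210]
cv2.imwrite("pics/box.png",np.hstack([cv2.resize(c,(412,300)),cv2.resize(d,(329,300))]))
I=cv2.imread("pics/top0.png"); m=cv2.inRange(cv2.cvtColor(I,cv2.COLOR_BGR2HSV),(0,0,190),(180,40,255)); m[:160]=0;m[230:]=0;m[:,:325]=0;m[:,370:]=0
for q in cv2.findContours(m,0,1)[0]:
    if cv2.contourArea(q)>15: print("marker0",[onz(t,p,.01)[:2].round(4).tolist() for p in cv2.boxPoints(cv2.minAreaRect(q))])
E
```

```text
clock: 27.7
tool_pos: [0.41, 0.3723, 0.155]
ee_rot: [0.977, 2.981, 0.01]
force: [-0.2, 0.6, -0.0]
finger_gap: 0.418
finger_force: 0.0
phi now 53.7 pos [0.41   0.3723 0.155 ] turn [ 0.05  0.02 -2.35] shift [-2.329 -2.37   0.366] gap 0.418 F [-0.17  0.59 -0.04] t 27.7 j [ 0.63  0.11  1.46  0.    1.57 -0.3 ]
marker0 [[0.6079, -0.0705], [0.6095, -0.0791], [0.5269, -0.0936], [0.5253, -0.0851]]
```

View pics/box.png

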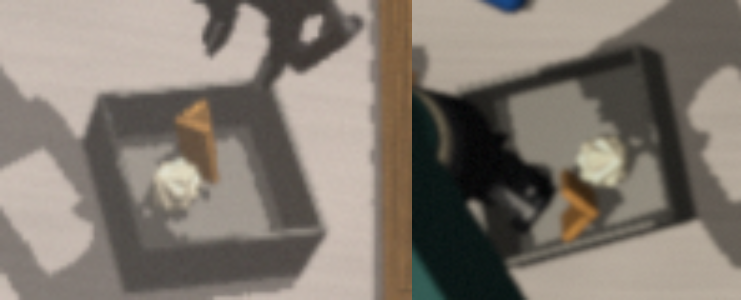

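```bash
python3 -m creep '[{"x":0,"y":0,"z":0,"rx":0,"ry":0,"rz":-1},{"x":0,"y":0,"z":0,"rx":0,"ry":0,"rz":-1},{"x":0,"y":0,"z":0,"rx":0,"ry":0,"rz":-0.35},{"x":-0.1,"y":-0.1,"z":0,"rx":0,"ry":0,"rz":0},{"x":-0.2,"y":-0.2,"z":0,"rx":0,"ry":0,"rz":0},{"x":-0.2,"y":-0.2,"z":0,"rx":0,"ry":0,"rz":0},{"x":-0.2,"y":-0.2,"z":0,"rx":0,"ry":0,"rz":0},{"x":-0.2,"y":-0.2,"z":0,"rx":0,"ry":0,"rz":0},{"x":-0.2,"y":-0.2,"z":0,"rx":0,"ry":0,"rz":0},{"x":-0.2,"y":-0.2,"z":0,"rx":0,"ry":0,"rz":0},{"x":-0.2,"y":-0.2,"z":0,"rx":0,"ry":0,"rz":0},{"x":-0.2,"y":-0.2,"z":0,"rx":0,"ry":0,"rz":0},{"x":-0.2,"y":-0.2,"z":0,"rx":0,"ry":0,"rz":0},{"x":-0.2,"y":-0.2,"z":0,"rx":0,"ry":0,"rz":0},{"x":-0.2,"y":-0.2,"z":0,"rx":0,"ry":0,"rz":0},{"x":-0.129,"y":-0.17,"z":0.2,"rx":0,"ry":0,"rz":0},{"x":-0.1,"y":-0.1,"z":0.2,"rx":0,"ry":0,"rz":0},{"x":0,"y":0,"z":0.1,"rx":0,"ry":0,"rz":0},{"x":0,"y":0,"z":0,"rx":0,"ry":0,"rz":0},{"x":0,"y":0,"z":0,"rx":0,"ry":0,"rz":0}]'
python3 chip.py | grep -v white; python3 - <<'E'
from meas import *
go(.6363,-.0718,-.019,72.5)
E
```

```text
clock: 30.3
tool_pos: [0.6548, -0.1097, 0.0774]
ee_rot: [0.475, 3.104, 0.0]
force: [-0.6, 0.3, 1.5]
finger_gap: 0.419
finger_force: 0.0
s [280.2 259.1  57.5] [ 0.7218 -0.0911  0.012 ] ang 99.5 [0.012 0.059]
s [296.1 228.8 135.5] [ 0.6209 -0.0659  0.012 ] ang 162.1 [0.026 0.061]
phi now 72.6 pos [ 0.6552 -0.11    0.0783] turn [0.   0.02 0.01] shift [0.197 0.205 0.648] gap 0.422 F [ 0.05  0.47 -0.16] t 30.4 j [-0.25  0.39  1.26  0.    1.48 -1.52]
```

```bash
python3 -m creep '[{"x":0.1,"y":0.1,"z":0,"rx":0,"ry":0,"rz":0},{"x":0.097,"y":0.105,"z":0,"rx":0,"ry":0,"rz":0},{"x":0,"y":0,"z":0.1,"rx":0,"ry":0,"rz":0},{"x":0,"y":0,"z":0.15,"rx":0,"ry":0,"rz":0},{"x":0,"y":0,"z":0,"rx":0,"ry":0,"rz":0},{"x":0,"y":0,"z":0,"rx":0,"ry":0,"rz":0},{"x":0,"y":0,"z":0,"rx":0,"ry":0,"rz":0}]'
python3 - <<'E'
from meas import *
go(.6363,-.0718,-.018,72.5)
s=cam("scene"); p=ctrl.get_state()["tool_pos"]; print((proj(s,p+[0,0,.022])-[260,180])*7)
cv2.imwrite("pics/i.png",cv2.resize(s["img"][180:250,260:340],(560,490),interpolation=cv2.INTER_CUBIC))
E
```

```text
clock: 31.28
tool_pos: [0.6362, -0.0728, 0.0399]
ee_rot: [0.478, 3.103, -0.0]
force: [-0.5, 0.7, 0.1]
finger_gap: 0.422
finger_force: 0.0
phi now 72.5 pos [ 0.6362 -0.0728  0.0399] turn [ 0.    0.02 -0.  ] shift [0.002 0.006 0.386] gap 0.422 F [-0.47  0.69  0.1 ] t 31.3 j [-0.2   0.37  1.37  0.    1.4  -1.47]
[220.47794569 315.79654724]
```

View pics/i.png

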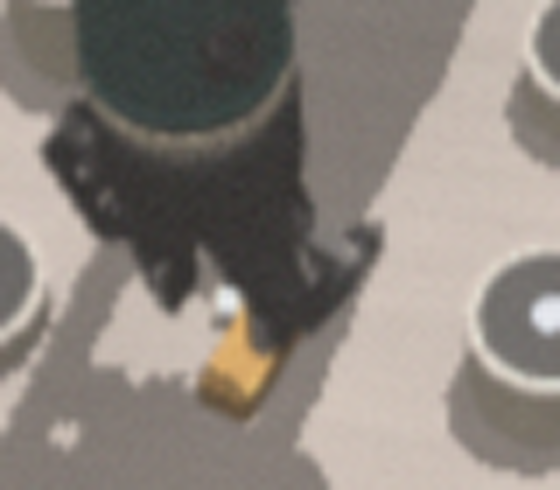

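```bash
python3 -m creep '[{"x":0,"y":0.006,"z":0.1,"rx":0,"ry":0,"rz":0},{"x":0,"y":0,"z":0.15,"rx":0,"ry":0,"rz":0},{"x":0,"y":0,"z":0.1,"rx":0,"ry":0,"rz":0},{"x":0,"y":0,"z":0.036,"rx":0,"ry":0,"rz":0},{"x":0,"y":0,"z":0,"rx":0,"ry":0,"rz":0},{"x":0,"y":0,"z":0,"rx":0,"ry":0,"rz":0}]'
python3 -m creep '[{"x":0,"y":0,"z":0,"rx":0,"ry":0,"rz":0},{"x":0,"y":0,"z":0,"rx":0,"ry":0,"rz":0},{"x":0,"y":0,"z":0,"rx":0,"ry":0,"rz":0},{"x":0,"y":0,"z":0,"rx":0,"ry":0,"rz":0}]' 0
python3 - <<'E'
from meas import *
go(.445,.37,.15)
E
```

```text
clock: 32.08
tool_pos: [0.6365, -0.0718, -0.0183]
ee_rot: [0.477, 3.103, -0.0]
force: [-0.7, 0.2, 0.9]
finger_gap: 0.415
finger_force: 0.0
clock: 32.58
tool_pos: [0.6367, -0.0718, -0.0179]
ee_rot: [0.477, 3.102, 0.0]
force: [-0.0, -0.3, 5.5]
finger_gap: 0.263
finger_force: 63.1
phi now 72.5 pos [ 0.6367 -0.0718 -0.0179] turn [ 0.    0.02 -0.  ] shift [ 2.105  2.425 -1.119] gap 0.263 F [-0.04 -0.29  5.47] t 32.6 j [-0.2   0.42  1.42  0.    1.29 -1.47]
```

```bash
python3 -m creep '[{"x":0,"y":0,"z":-0.2,"rx":0,"ry":0,"rz":0},{"x":0,"y":0,"z":-0.3,"rx":0,"ry":0,"rz":0},{"x":0,"y":0,"z":-0.3,"rx":0,"ry":0,"rz":0},{"x":0,"y":0,"z":-0.3,"rx":0,"ry":0,"rz":0},{"x":0.21,"y":0.242,"z":0,"rx":0,"ry":0,"rz":0},{"x":0.21,"y":0.242,"z":0,"rx":0,"ry":0,"rz":0},{"x":0.21,"y":0.242,"z":0,"rx":0,"ry":0,"rz":0},{"x":0.21,"y":0.242,"z":0,"rx":0,"ry":0,"rz":0},{"x":0.21,"y":0.242,"z":0,"rx":0,"ry":0,"rz":0},{"x":0.21,"y":0.242,"z":0,"rx":0,"ry":0,"rz":0},{"x":0.21,"y":0.242,"z":0,"rx":0,"ry":0,"rz":0},{"x":0.21,"y":0.242,"z":0,"rx":0,"ry":0,"rz":0},{"x":0.21,"y":0.242,"z":0,"rx":0,"ry":0,"rz":0},{"x":0.21,"y":0.242,"z":0,"rx":0,"ry":0,"rz":0},{"x":0,"y":0,"z":0,"rx":0,"ry":0,"rz":0},{"x":0,"y":0,"z":0,"rx":0,"ry":0,"rz":0}]'
python3 - <<'E'
from meas import *
go(.44,.37,.045)
E
```

```text
clock: 34.58
tool_pos: [0.4442, 0.3687, 0.145]
ee_rot: [-0.477, -3.105, 0.003]
force: [0.5, 0.2, 0.4]
finger_gap: 0.264
finger_force: 62.4
phi now 72.5 pos [0.4442 0.3687 0.145 ] turn [-0.01 -0.   -0.  ] shift [0.029 0.    0.667] gap 0.264 F [0.47 0.18 0.4 ] t 34.6 j [ 0.6   0.17  1.41 -0.    1.57 -0.67]
```

Lower, release, rise; then measure buttons, the probe, and any remaining scrap colour.

```bash
python3 -m creep '[{"x":0,"y":0,"z":0.2,"rx":0,"ry":0,"rz":0},{"x":0,"y":0,"z":0.25,"rx":0,"ry":0,"rz":0},{"x":0,"y":0,"z":0.2,"rx":0,"ry":0,"rz":0},{"x":0,"y":0,"z":0,"rx":0,"ry":0,"rz":0}]' | grep gap
python3 -m creep '[{"x":0,"y":0,"z":0,"rx":0,"ry":0,"rz":0},{"x":0,"y":0,"z":0,"rx":0,"ry":0,"rz":0},{"x":0,"y":0,"z":0,"rx":0,"ry":0,"rz":0},{"x":0,"y":0,"z":-0.2,"rx":0,"ry":0,"rz":0},{"x":0,"y":0,"z":-0.3,"rx":0,"ry":0,"rz":0},{"x":0,"y":0,"z":-0.3,"rx":0,"ry":0,"rz":0},{"x":0,"y":0,"z":-0.1,"rx":0,"ry":0,"rz":0},{"x":0,"y":0,"z":0,"rx":0,"ry":0,"rz":0}]' 0.5
cat > tins.py <<'E'
from meas import *
t=cam("top");s=cam("scene")
bt=buttons(t,TR);bs=buttons(s,SR)
for a in bt:
    for b in bs:
        P,e=tri(t,a,s,b)
        if e<0.006 and -.01<P[2]<.1: print("tin",P.round(4),round(e,4))
E
python3 tins.py
python3 - <<'E'
from meas import *
t=cam("top");s=cam("scene")
for n,c,r in(("t",t,(225,160,470,330)),("s",s,(200,130,420,262)),("boxs",s,(425,160,490,220)),("boxt",t,(110,220,195,300))):
  for k,v in scraps(c,r).items():
    for q in v: print(n,k,np.round(q[:3],1),onz(c,q[:2],.012).round(3))
# probe handle edges by subpixel dark threshold, top view
for c,(x0,y0,x1,y1),nm in((t,(465,222,500,284),"t"),):
  im=c["img"].max(2).astype(float)
  L=[]
  for y in range(230,276,3):
    row=im[y,480:498]; i=np.nonzero((row[:-1]<80)&(row[1:]>=80))[0]
    if len(i): L.append((480+i[-1]+(80-row[i[-1]])/(row[i[-1]+1]-row[i[-1]]),y))
  L=np.array(L); print(L.round(1).tolist()); W=np.array([onz(c,p,.124)[:2] for p in L]); k=np.polyfit(W[:,0],W[:,1],1); print("right edge y at x=.443: %.4f slope deg %.2f"%(np.polyval(k,.443),np.degrees(np.arctan(k[0]))))
  for col in(482,484,486):
    cc=im[215:295,col]; i=np.nonzero(cc<80)[0]; print(col,215+i.min(),215+i.max(),onz(c,(col,214.5+i.min()),.124)[:2].round(4),onz(c,(col,215.5+i.max()),.124)[:2].round(4))
go(.443,-.38,.15,-93)
E
```

```text
finger_gap: 0.261
clock: 36.08
tool_pos: [0.4448, 0.3697, 0.1846]
ee_rot: [0.477, 3.103, 0.003]
force: [0.7, 0.6, -0.2]
finger_gap: 0.499
finger_force: 0.0
tin [ 0.4697 -0.1756  0.0718] 0.0014
tin [0.4682 0.0562 0.0441] 0.0015
tin [ 0.6179 -0.1898  0.0296] 0.0014
tin [0.6107 0.0549 0.0577] 0.0017
t tan [401.2 297.1 331. ] [ 0.339 -0.218  0.012]
t tan [349.4 281.6 351. ] [ 0.374 -0.092  0.012]
t pale [391.2 238.   71. ] [ 0.483 -0.196  0.012]
t pale [386.8 190.9  66.5] [ 0.603 -0.186  0.012]
t pale [288.7 178.1 122. ] [0.631 0.063 0.012]
s tan [280.3 259.2  51. ] [ 0.722 -0.091  0.012]
s tan [303.9 161.1 147.5] [ 0.377 -0.09   0.012]
s tan [268.1 147.9 125.5] [ 0.344 -0.216  0.012]
boxs tan [464.4 199.3  84. ] [0.438 0.423 0.012]
boxs tan [453.  176.1 107. ] [0.357 0.387 0.012]
boxs pale [447.1 188.  104. ] [0.405 0.369 0.012]
boxt tan [151.7 279.5 144.5] [0.373 0.387 0.012]
boxt tan [148.2 242.4  93.5] [0.462 0.403 0.012]
boxt pale [160.3 261.1 187.5] [0.417 0.37  0.012]
[[488.4, 230.0], [488.2, 233.0], [487.7, 236.0], [487.8, 239.0], [487.8, 242.0], [487.8, 245.0], [487.8, 248.0], [487.7, 251.0], [481.6, 254.0], [481.5, 257.0], [481.6, 260.0], [481.6, 263.0], [487.8, 266.0], [488.4, 269.0], [488.8, 272.0], [488.5, 275.0]]
right edge y at x=.443: -0.3865 slope deg -5.63
482 227 278 [ 0.5004 -0.3797] [ 0.3854 -0.3735]
484 227 278 [ 0.5005 -0.3842] [ 0.3854 -0.3779]
486 227 278 [ 0.5006 -0.3887] [ 0.3855 -0.3823]
phi now 72.5 pos [0.4434 0.3686 0.1806] turn [-0.03  0.03 20.69] shift [0.259 4.984 0.204] gap 0.498 F [ 0.28 -0.32  0.21] t 36.3 j [ 0.6   0.16  1.35  0.    1.64 -0.67]
```

```bash
python3 -m creep '[{"x":0,"y":0,"z":0,"rx":0,"ry":0,"rz":-0.89},{"x":0,"y":0,"z":0,"rx":0,"ry":0,"rz":-0.89},{"x":-0.02,"y":-0.2,"z":0,"rx":0,"ry":0,"rz":0},{"x":-0.02,"y":-0.35,"z":0,"rx":0,"ry":0,"rz":0},{"x":-0.02,"y":-0.35,"z":0,"rx":0,"ry":0,"rz":0},{"x":-0.02,"y":-0.35,"z":0,"rx":0,"ry":0,"rz":0},{"x":-0.02,"y":-0.35,"z":0,"rx":0,"ry":0,"rz":0},{"x":-0.02,"y":-0.35,"z":0,"rx":0,"ry":0,"rz":0},{"x":-0.02,"y":-0.35,"z":0,"rx":0,"ry":0,"rz":0},{"x":-0.02,"y":-0.35,"z":0,"rx":0,"ry":0,"rz":0},{"x":-0.02,"y":-0.35,"z":0,"rx":0,"ry":0,"rz":0},{"x":-0.02,"y":-0.35,"z":0,"rx":0,"ry":0,"rz":0},{"x":-0.02,"y":-0.35,"z":0,"rx":0,"ry":0,"rz":0},{"x":-0.02,"y":-0.35,"z":0,"rx":0,"ry":0,"rz":0},{"x":-0.02,"y":-0.35,"z":0,"rx":0,"ry":0,"rz":0},{"x":-0.02,"y":-0.35,"z":0,"rx":0,"ry":0,"rz":0},{"x":0,"y":-0.22,"z":0,"rx":0,"ry":0,"rz":0},{"x":0,"y":0,"z":0,"rx":0,"ry":0,"rz":0},{"x":0,"y":0,"z":0,"rx":0,"ry":0,"rz":0}]'
python3 - <<'E'
from meas import *
go(.444,-.379,.068,86.7)
E
```

```text
clock: 38.65
tool_pos: [0.4436, -0.3765, 0.1818]
ee_rot: [-0.089, -3.139, -0.004]
force: [0.5, 0.1, -0.5]
finger_gap: 0.499
finger_force: 0.0
phi now 86.8 pos [ 0.4436 -0.3765  0.1818] turn [ 0.02 -0.01  0.01] shift [-0.003 -0.016  0.758] gap 0.499 F [ 0.52  0.15 -0.52] t 38.6 j [-0.8   0.17  1.34  0.    1.64 -2.32]
```

```bash
python3 -m creep '[{"x":-0.003,"y":-0.016,"z":0.1,"rx":0,"ry":0,"rz":0},{"x":0,"y":0,"z":0.2,"rx":0,"ry":0,"rz":0},{"x":0,"y":0,"z":0.1,"rx":0,"ry":0,"rz":0},{"x":0,"y":0,"z":0.1,"rx":0,"ry":0,"rz":0},{"x":0,"y":0,"z":0.1,"rx":0,"ry":0,"rz":0},{"x":0,"y":0,"z":0.1,"rx":0,"ry":0,"rz":0},{"x":0,"y":0,"z":0.05,"rx":0,"ry":0,"rz":0},{"x":0,"y":0,"z":0,"rx":0,"ry":0,"rz":0},{"x":0,"y":0,"z":0,"rx":0,"ry":0,"rz":0},{"x":0,"y":0,"z":0,"rx":0,"ry":0,"rz":0}]'
python3 - <<'E'
from meas import *
go(.444,-.379,.068,86.7)
s=cam("scene");t=cam("top")
cv2.imwrite("pics/j.png",np.hstack([cv2.resize(s["img"][115:215,170:250],(400,500),interpolation=cv2.INTER_CUBIC),cv2.resize(t["img"][190:290,440:520],(400,500),interpolation=cv2.INTER_CUBIC)]))
E
```

```text
clock: 39.9
tool_pos: [0.4447, -0.3803, 0.0716]
ee_rot: [0.089, 3.139, -0.002]
force: [-0.1, 0.4, -0.4]
finger_gap: 0.5
finger_force: 0.0
phi now 86.7 pos [ 0.4447 -0.3803  0.0716] turn [-0.01  0.01  0.01] shift [0.005 0.008 0.024] gap 0.500 F [-0.12  0.43 -0.37] t 39.9 j [-0.8   0.23  1.49  0.    1.43 -2.32]
```

View pics/j.png

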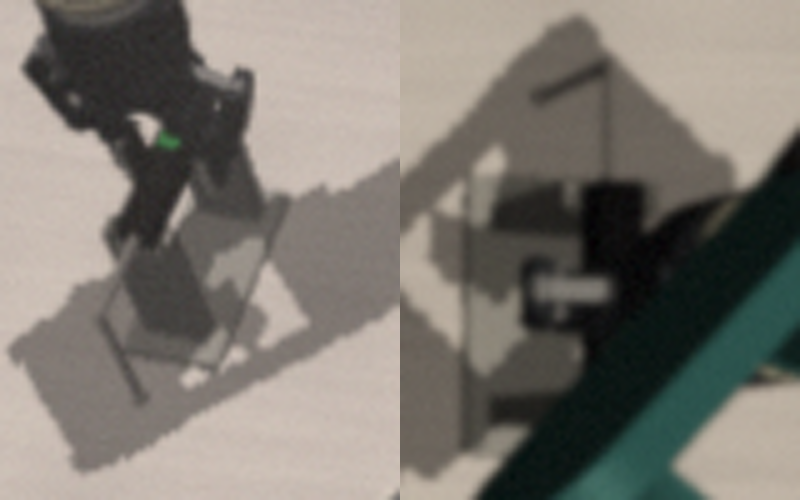

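```bash
python3 -m creep '[{"x":0.003,"y":0.006,"z":0.02,"rx":0,"ry":0,"rz":0},{"x":0,"y":0,"z":0,"rx":0,"ry":0,"rz":0},{"x":0,"y":0,"z":0,"rx":0,"ry":0,"rz":0}]' | grep -E "pos|force:"
python3 -m creep '[{"x":0,"y":0,"z":0,"rx":0,"ry":0,"rz":0},{"x":0,"y":0,"z":0,"rx":0,"ry":0,"rz":0},{"x":0,"y":0,"z":0,"rx":0,"ry":0,"rz":0},{"x":0,"y":0,"z":0,"rx":0,"ry":0,"rz":0},{"x":0,"y":0,"z":0,"rx":0,"ry":0,"rz":0}]' 0
python3 - <<'E'
from meas import *
go(.444,-.379,.15,86.7); s=ctrl.get_state(); print(s["ft_torque"])
E
```

```text
tool_pos: [0.4439, -0.3788, 0.0676]
force: [0.0, -0.7, 0.6]
finger_force: 0.0
clock: 41.0
tool_pos: [0.444, -0.3791, 0.068]
ee_rot: [0.089, 3.14, -0.0]
force: [0.2, 0.2, 1.7]
finger_gap: 0.247
finger_force: 58.7
phi now 86.7 pos [ 0.444  -0.3791  0.068 ] turn [-0.    0.    0.01] shift [ 0.     0.    -0.547] gap 0.247 F [0.18 0.18 1.69] t 41.0 j [-0.8   0.23  1.49  0.    1.42 -2.32]
[ 0.00164942  0.00883617 -0.01700907]
```

```bash
python3 -m creep '[{"x":0,"y":0,"z":-0.05,"rx":0,"ry":0,"rz":0},{"x":0,"y":0,"z":-0.15,"rx":0,"ry":0,"rz":0},{"x":0,"y":0,"z":-0.2,"rx":0,"ry":0,"rz":0},{"x":0,"y":0,"z":-0.2,"rx":0,"ry":0,"rz":0},{"x":0,"y":0,"z":0,"rx":0,"ry":0,"rz":0},{"x":0,"y":0,"z":0,"rx":0,"ry":0,"rz":0},{"x":0,"y":0,"z":0,"rx":0,"ry":0,"rz":0}]'
cat > tip.py <<'E'
from meas import *
s=cam("scene");t=cam("top");st=ctrl.get_state();p=st["tool_pos"];T=p+[.1163,-.0067,-.048]
print("tcp",p.round(4),"pred tip",T.round(4),"gap",round(st["finger_gap"],3),"F",st["force"].round(2),"tq",st["ft_torque"].round(2),"t",round(st["clock"],1))
for n,c in(("s",s),("t",t)):
    a=proj(c,T); x,y=a.round().astype(int); print(n,a.round(1),"bend",proj(c,T+[0,0,.09]).round(1)); print("cols",x-9,"rows",y-9); print(c["img"][y-9:y+9,x-9:x+10].max(2))
E
python3 tip.py
```

```text
clock: 41.88
tool_pos: [0.4431, -0.3781, 0.1554]
ee_rot: [-0.089, -3.137, -0.005]
force: [-0.4, -0.1, -1.4]
finger_gap: 0.249
finger_force: 58.6
tcp [ 0.4433 -0.3783  0.1559] pred tip [ 0.5596 -0.385   0.1079] gap 0.251 F [-0.65  1.25 -0.6 ] tq [0.01 0.01 0.01] t 42.0
s [189.9 178.6] bend [180.9 160. ]
cols 181 rows 170
[[202 206 204 199 160 109  96 150 190 200 200 196 173 127  85  73  65  69
   68]
 [202 206 202 200 182 132  95 122 172 197 203 201 195 154  95  72  72  69
   66]
 [202 202 202 203 197 159 107  94 153 189 198 199 194 169 107  74  64  72
   69]
 [201 202 199 201 201 180 130  96 119 177 193 197 184 169 115  73  69  67
   70]
 [200 198 197 199 195 193 150  98  97 147 171 172 148 134 114  82  72  71
   72]
 [191 179 176 177 177 171 145 102  87  98 126 135 125 123 126  96  72  67
   72]
 [176 139 133 137 135 134 127 109  92  83 108 120 126 127 125 109  81  70
   70]
 [162 131 126 125 125 127 125 120 103  95  98 110 125 125 124 121  91  73
   70]
 [139 129 131 129 128 126 129 125 112  98  96 104 118 127 126 121  98  73
   70]
 [131 129 128 129 125 128 127 127 113  97  98 111
[... 1492 characters left out ...]
  89  77  75  68  59  58  62  72  80  90  96
  104]
 [105 104 107 106 104 105  99  88  73  70  68  68  73  83  93  97 100 105
  104]
 [107 107 107 106 108 107 105  96  82  76  79  87  92  99 103 107 107 105
  106]
 [107 107 106 105 108 108 108 100  93  86  91  98 104 108 107 107 108 106
  107]
 [106 105 107 108 105 105 107 105 101 101 101 103 108 105 106 110 107 108
  109]
 [106 105 107 109 107 107 105 108 106 106 105 105 107 108 108 107 105 104
  105]
 [104 105 106 106 105 106 106 107 107 105 107 105 107 105 106 108 108 107
  108]
 [108 107 106 105 105 104 106 107 105 106 104 105 107 105 106 106 107 106
  105]
 [105 108 108 105 107 108 108 104 106 104 107 107 104 107 106 105 105 104
  108]]
```

```bash
python3 - <<'E'
from meas import *
c=[cam("top"),cam("scene")]; print(tri(c[0],(479.9,202.6),c[1],(190.4,178.6)))
go(.3539,-.1691,.14,86.7)
E
```

```text
(array([ 0.55832698, -0.38468677,  0.1062557 ]), np.float64(0.0003693072467599353))
phi now 86.7 pos [ 0.4436 -0.3786  0.1566] turn [ 0.01 -0.01  0.01] shift [0.677 1.36  0.111] gap 0.245 F [-0.13  0.17 -1.88] t 42.1 j [-0.8   0.18  1.37  0.    1.59 -2.32]
```

```bash
python3 -m creep '[{"x":0.048,"y":0.097,"z":0,"rx":0,"ry":0,"rz":0},{"x":0.096,"y":0.194,"z":0,"rx":0,"ry":0,"rz":0},{"x":0.096,"y":0.194,"z":0,"rx":0,"ry":0,"rz":0},{"x":0.096,"y":0.194,"z":0,"rx":0,"ry":0,"rz":0},{"x":0.096,"y":0.194,"z":0,"rx":0,"ry":0,"rz":0},{"x":0.096,"y":0.194,"z":0,"rx":0,"ry":0,"rz":0},{"x":0.096,"y":0.194,"z":0,"rx":0,"ry":0,"rz":0},{"x":0.048,"y":0.097,"z":0,"rx":0,"ry":0,"rz":0},{"x":0,"y":0,"z":0.05,"rx":0,"ry":0,"rz":0},{"x":0,"y":0,"z":0.05,"rx":0,"ry":0,"rz":0},{"x":0,"y":0,"z":0,"rx":0,"ry":0,"rz":0},{"x":0,"y":0,"z":0,"rx":0,"ry":0,"rz":0},{"x":0,"y":0,"z":0,"rx":0,"ry":0,"rz":0},{"x":0,"y":0,"z":0,"rx":0,"ry":0,"rz":0}]'
python3 tins.py; sed -i 's/\[.1163,-.0067,-.048\]/[.115,-.0063,-.049]/' tip.py; python3 tip.py; python3 -c "
from h import *
go(.3547,-.1693,.121,86.7)"
```

```text
clock: 43.82
tool_pos: [0.355, -0.1701, 0.1429]
ee_rot: [0.089, 3.14, -0.0]
force: [0.1, -0.3, -1.4]
finger_gap: 0.245
finger_force: 58.8
tin [0.4682 0.0562 0.0442] 0.0015
tin [ 0.6179 -0.1898  0.0296] 0.0013
tin [0.6107 0.0549 0.0577] 0.0017
tcp [ 0.3549 -0.1699  0.1428] pred tip [ 0.4699 -0.1762  0.0938] gap 0.25 F [-0.01 -0.35 -1.36] tq [-0.01  0.03 -0.  ] t 44.0
s [268.  165.8] bend [264.3 146.9]
cols 259 rows 157
[[193 187 174 147 137 125 115  96  96 124 161 185 188 150 133 128 129 128
  129]
 [191 171 144 130 127 126 116 101  97 139 176 191 169 140 129 129 128 126
  129]
 [168 146 129 128 129 128 124 101  97 139 177 183 151 131 129 129 124 130
  130]
 [132 131 129 129 132 129 125 109  99 121 152 160 140 130 129 126 127 126
  133]
 [128 130 129 127 129 132 128 111  99 104 124 129 131 127 130 129 132 129
  129]
 [128 127 127 129 127 129 126 115 100  94 114 122 124 122 129 130 134 130
  128]
 [127 126 128 130 127 128 121 117 101  94 104 106 102 103 109 125 162 141
  128]
 [127 129 129 125 129 119 105 101  98 100  99  86  82  82  88  99 147 132
  128]
 [130 129 126 120 113  96  88 
[... 1765 characters left out ...]
5  88  66  48  45  42  45  63  87
   98]
 [ 41  42  43  44  59  93 122 135 133 119  91  60  48  43  41  49  65  87
   97]
 [ 42  41  42  42  47  63  83 100 102  92  70  53  44  43  41  48  65  86
   97]
 [ 43  40  42  43  40  45  54  61  64  57  50  42  40  42  40  48  66  87
   98]
 [ 39  42  41  42  41  39  42  43  44  42  41  41  40  42  43  47  65  89
  100]
 [ 40  41  41  39  41  41  41  39  42  39  42  41  43  41  42  53  68  89
  100]
 [ 49  42  43  38  40  41  41  42  43  40  41  40  42  44  44  49  68  89
   99]]
phi now 86.7 pos [ 0.3549 -0.1699  0.1428] turn [-0.    0.    0.01] shift [0.001 0.004 0.146] gap 0.250 F [-0.01 -0.35 -1.36] t 44.0 j [-0.59 -0.25  1.81  0.    1.58 -2.1 ]
```

```bash
python3 -m creep '[{"x":0,"y":0.004,"z":0.06,"rx":0,"ry":0,"rz":0},{"x":0,"y":0,"z":0.04,"rx":0,"ry":0,"rz":0},{"x":0,"y":0,"z":0.01,"rx":0,"ry":0,"rz":0},{"x":0,"y":0,"z":0,"rx":0,"ry":0,"rz":0},{"x":0,"y":0,"z":0,"rx":0,"ry":0,"rz":0}]' | grep -E "pos|force:|gap"
python3 -m creep '[{"x":0,"y":0,"z":0.007,"rx":0,"ry":0,"rz":0},{"x":0,"y":0,"z":0,"rx":0,"ry":0,"rz":0},{"x":0,"y":0,"z":0,"rx":0,"ry":0,"rz":0}]' | grep -E "pos|force:"
python3 -m creep '[{"x":0,"y":0,"z":0.007,"rx":0,"ry":0,"rz":0},{"x":0,"y":0,"z":0,"rx":0,"ry":0,"rz":0},{"x":0,"y":0,"z":0,"rx":0,"ry":0,"rz":0}]' | grep -E "pos|force:"
python3 -c "
from h import *
print(ctrl.get_state()['ft_torque'])"
```

```text
tool_pos: [0.355, -0.1693, 0.1265]
force: [-0.1, -0.5, -0.8]
finger_gap: 0.25
finger_force: 58.8
tool_pos: [0.3549, -0.1693, 0.1252]
force: [-0.6, 0.1, -0.6]
finger_force: 58.8
tool_pos: [0.3549, -0.1692, 0.1241]
force: [-0.1, 0.2, -1.1]
finger_force: 58.8
[ 0.00733055  0.02104618 -0.01445706]
```

```bash
cat > f.py <<'E'
from h import *
s=ctrl.get_state(); print(s["tool_pos"].round(4),"F",s["force"].round(1),"tq",s["ft_torque"].round(3),"gap %.3f t %.1f"%(s["finger_gap"],s["clock"]))
E
python3 -m creep '[{"x":0,"y":0,"z":0.007,"rx":0,"ry":0,"rz":0},{"x":0,"y":0,"z":0,"rx":0,"ry":0,"rz":0},{"x":0,"y":0,"z":0,"rx":0,"ry":0,"rz":0}]' >/dev/null; python3 f.py
python3 -m creep '[{"x":0,"y":0,"z":0.007,"rx":0,"ry":0,"rz":0},{"x":0,"y":0,"z":0,"rx":0,"ry":0,"rz":0},{"x":0,"y":0,"z":0,"rx":0,"ry":0,"rz":0}]' >/dev/null; python3 f.py
```

```text
[ 0.3549 -0.1692  0.1231] F [-0.2 -0.2 -0.3] tq [ 0.021  0.012 -0.027] gap 0.254 t 45.8
[ 0.3549 -0.1692  0.122 ] F [-0.7  0.2 -1.6] tq [-0.038  0.018 -0.022] gap 0.251 t 46.1
```

```bash
python3 -m creep '[{"x":0,"y":0,"z":0.005,"rx":0,"ry":0,"rz":0},{"x":0,"y":0,"z":0,"rx":0,"ry":0,"rz":0},{"x":0,"y":0,"z":0,"rx":0,"ry":0,"rz":0}]' >/dev/null; python3 f.py
python3 -m creep '[{"x":0,"y":0,"z":0.005,"rx":0,"ry":0,"rz":0},{"x":0,"y":0,"z":0,"rx":0,"ry":0,"rz":0},{"x":0,"y":0,"z":0,"rx":0,"ry":0,"rz":0}]' >/dev/null; python3 f.py
python3 -m creep '[{"x":0,"y":0,"z":0.005,"rx":0,"ry":0,"rz":0},{"x":0,"y":0,"z":0,"rx":0,"ry":0,"rz":0},{"x":0,"y":0,"z":0,"rx":0,"ry":0,"rz":0}]' >/dev/null; python3 f.py
```

```text
[ 0.3549 -0.1692  0.1213] F [ 0.1 -0.1 -1.1] tq [ 0.016  0.015 -0.017] gap 0.247 t 46.5
[ 0.3549 -0.1692  0.1205] F [ 0.8 -0.4 -1.4] tq [-0.019  0.008 -0.05 ] gap 0.245 t 46.9
[ 0.3549 -0.1693  0.1199] F [-0.6  0.3 -0.5] tq [-0.106 -0.007 -0.049] gap 0.253 t 47.3
```

```bash
python3 -m creep '[{"x":0,"y":0,"z":0.004,"rx":0,"ry":0,"rz":0},{"x":0,"y":0,"z":0,"rx":0,"ry":0,"rz":0},{"x":0,"y":0,"z":0,"rx":0,"ry":0,"rz":0}]' >/dev/null; python3 f.py
python3 -m creep '[{"x":0,"y":0,"z":0.004,"rx":0,"ry":0,"rz":0},{"x":0,"y":0,"z":0,"rx":0,"ry":0,"rz":0},{"x":0,"y":0,"z":0,"rx":0,"ry":0,"rz":0}]' >/dev/null; python3 f.py
```

```text
[ 0.3548 -0.1694  0.1195] F [-2.9 -0.3  2.9] tq [0.102 0.193 0.068] gap 0.253 t 47.6
[ 0.3547 -0.1694  0.1193] F [-4.7  0.5  5.6] tq [0.13  0.372 0.107] gap 0.249 t 48.0
```

```bash
python3 -m creep '[{"x":0,"y":0,"z":-0.0025,"rx":0,"ry":0,"rz":0},{"x":0,"y":0,"z":0,"rx":0,"ry":0,"rz":0},{"x":0,"y":0,"z":0,"rx":0,"ry":0,"rz":0}]' >/dev/null; python3 f.py
python3 -m creep '[{"x":0,"y":0,"z":0,"rx":0,"ry":0,"rz":0},{"x":0,"y":0,"z":0,"rx":0,"ry":0,"rz":0},{"x":0,"y":0,"z":0,"rx":0,"ry":0,"rz":0},{"x":0,"y":0,"z":0,"rx":0,"ry":0,"rz":0},{"x":0,"y":0,"z":0,"rx":0,"ry":0,"rz":0},{"x":0,"y":0,"z":0,"rx":0,"ry":0,"rz":0}]' >/dev/null; python3 f.py
```

```text
[ 0.3547 -0.1693  0.1193] F [-4.3  0.3  5. ] tq [0.158 0.363 0.081] gap 0.245 t 48.4
[ 0.3547 -0.1693  0.1194] F [-4.1  0.2  6. ] tq [0.147 0.419 0.073] gap 0.253 t 49.1
```

```bash
python3 -m creep '[{"x":0,"y":0,"z":0,"rx":0,"ry":0,"rz":0},{"x":0,"y":0,"z":0,"rx":0,"ry":0,"rz":0},{"x":0,"y":0,"z":0,"rx":0,"ry":0,"rz":0},{"x":0,"y":0,"z":0,"rx":0,"ry":0,"rz":0},{"x":0,"y":0,"z":0,"rx":0,"ry":0,"rz":0},{"x":0,"y":0,"z":0,"rx":0,"ry":0,"rz":0},{"x":0,"y":0,"z":0,"rx":0,"ry":0,"rz":0},{"x":0,"y":0,"z":0,"rx":0,"ry":0,"rz":0},{"x":0,"y":0,"z":0,"rx":0,"ry":0,"rz":0},{"x":0,"y":0,"z":0,"rx":0,"ry":0,"rz":0},{"x":0,"y":0,"z":0,"rx":0,"ry":0,"rz":0},{"x":0,"y":0,"z":0,"rx":0,"ry":0,"rz":0},{"x":0,"y":0,"z":0,"rx":0,"ry":0,"rz":0},{"x":0,"y":0,"z":0,"rx":0,"ry":0,"rz":0}]' >/dev/null; python3 f.py
python3 -m creep '[{"x":0,"y":0,"z":-0.02,"rx":0,"ry":0,"rz":0},{"x":0,"y":0,"z":-0.1,"rx":0,"ry":0,"rz":0},{"x":0,"y":0,"z":-0.13,"rx":0,"ry":0,"rz":0},{"x":0,"y":0,"z":0,"rx":0,"ry":0,"rz":0},{"x":0,"y":0,"z":0,"rx":0,"ry":0,"rz":0},{"x":0,"y":0,"z":0,"rx":0,"ry":0,"rz":0}]' >/dev/null; python3 f.py
python3 tins.py; python3 -c "
from h import *
go(.4957,.0613,.14,86.7)"
```

```text
[ 0.3547 -0.1694  0.1193] F [-4.2 -0.1  6. ] tq [ 0.135  0.402 -0.042] gap 0.248 t 50.9
[ 0.3544 -0.1689  0.1555] F [-0.2 -0.3 -1.1] tq [ 0.033  0.001 -0.017] gap 0.249 t 51.6
tin [0.4681 0.0562 0.0441] 0.0015
tin [ 0.6179 -0.1898  0.0295] 0.0013
tin [0.6107 0.055  0.0577] 0.0018
phi now 86.7 pos [ 0.3545 -0.169   0.1557] turn [ 0.01 -0.01  0.01] shift [-0.851  1.587  0.105] gap 0.252 F [ 0.56  0.49 -1.18] t 51.8 j [-0.59 -0.26  1.79  0.    1.61 -2.1 ]
```

```bash
python3 -m creep '[{"x":-0.05,"y":0.1,"z":0,"rx":0,"ry":0,"rz":0},{"x":-0.1,"y":0.187,"z":0,"rx":0,"ry":0,"rz":0},{"x":-0.1,"y":0.187,"z":0,"rx":0,"ry":0,"rz":0},{"x":-0.1,"y":0.187,"z":0,"rx":0,"ry":0,"rz":0},{"x":-0.1,"y":0.187,"z":0,"rx":0,"ry":0,"rz":0},{"x":-0.1,"y":0.187,"z":0,"rx":0,"ry":0,"rz":0},{"x":-0.1,"y":0.187,"z":0,"rx":0,"ry":0,"rz":0},{"x":-0.1,"y":0.187,"z":0,"rx":0,"ry":0,"rz":0},{"x":-0.1,"y":0.178,"z":0,"rx":0,"ry":0,"rz":0},{"x":0,"y":0,"z":0,"rx":0,"ry":0,"rz":0},{"x":0,"y":0,"z":0.05,"rx":0,"ry":0,"rz":0},{"x":0,"y":0,"z":0.1,"rx":0,"ry":0,"rz":0},{"x":0,"y":0,"z":0.06,"rx":0,"ry":0,"rz":0},{"x":0,"y":0,"z":0,"rx":0,"ry":0,"rz":0},{"x":0,"y":0,"z":0,"rx":0,"ry":0,"rz":0},{"x":0,"y":0,"z":0,"rx":0,"ry":0,"rz":0}]' >/dev/null; python3 -c "
from h import *
go(.4957,.0613,.107,86.7)"; python3 tins.py; python3 tip.py
```

```text
phi now 86.7 pos [0.4961 0.0611 0.1256] turn [0.   0.01 0.01] shift [0.003 0.001 0.124] gap 0.254 F [ 1.26  0.62 -0.73] t 53.8 j [ 0.01  0.01  1.62  0.    1.51 -1.5 ]
tin [ 0.4696 -0.1756  0.0718] 0.0014
tin [ 0.6179 -0.1898  0.0296] 0.0013
tcp [0.4959 0.0612 0.1254] pred tip [0.6109 0.0549 0.0764] gap 0.245 F [-0.25  0.25 -0.37] tq [-0.04 -0.   -0.04] t 54.0
s [338.1 221.3] bend [338.9 204.9]
cols 329 rows 212
[[130 127 127 127 127 126 130 127 119  98  95 108 124 130 128 130 131 128
  132]
 [131 128 129 129 128 129 129 128 118  99  97 114 125 127 126 129 128 130
  129]
 [128 126 129 132 129 127 129 128 117  98  98 113 127 127 127 127 127 128
  129]
 [128 129 129 127 129 134 129 132 115  98  96 119 126 130 128 127 130 129
  129]
 [127 129 125 133 133 122 117 110  99  94  93  99 109 123 133 130 130 132
  128]
 [126 129 129 123 113  97  91  86  89  93  89  88  91 103 111 118 130 127
  129]
 [126 132 116  97  86  80  80  82  93  92  91  83  80  81  86  99 118 130
  130]
 [132 117  93  84  80  85  83  84  98  95  94  93  86  81  80  83  98 118
  132]
 [121  98  81  83  82  80  80  85 105
[... 1207 characters left out ...]
72 71 73 71 70 71 70 69 67 58 43 48 61]
 [72 71 72 74 74 72 74 72 72 72 75 72 73 73 70 58 44 47 59]
 [73 75 73 73 75 74 75 74 72 76 75 74 76 73 70 59 47 50 64]
 [76 75 76 75 75 75 75 77 76 75 75 74 75 75 71 59 49 50 65]
 [78 75 76 78 78 75 79 75 78 74 77 75 77 77 72 59 50 50 68]
 [78 78 78 77 80 77 77 78 78 79 78 76 76 76 72 62 48 53 70]
 [81 79 78 80 79 79 78 80 78 79 82 81 77 78 73 62 49 51 69]
 [82 81 82 80 80 79 79 81 81 81 81 80 79 78 73 62 49 53 69]
 [81 79 82 84 83 81 83 82 82 82 83 83 82 79 73 61 47 53 69]
 [86 83 85 84 83 85 84 82 83 84 84 85 84 81 75 60 49 56 71]
 [85 85 85 84 86 86 86 89 84 85 85 85 85 85 76 62 47 54 72]
 [88 89 89 89 89 89 90 89 90 90 89 87 90 87 81 62 47 56 74]]
```

```bash
python3 -m creep '[{"x":0.002,"y":0,"z":0.05,"rx":0,"ry":0,"rz":0},{"x":0,"y":0,"z":0.045,"rx":0,"ry":0,"rz":0},{"x":0,"y":0,"z":0.018,"rx":0,"ry":0,"rz":0},{"x":0,"y":0,"z":0,"rx":0,"ry":0,"rz":0},{"x":0,"y":0,"z":0,"rx":0,"ry":0,"rz":0},{"x":0,"y":0,"z":0,"rx":0,"ry":0,"rz":0}]' >/dev/null; python3 f.py
python3 -m creep '[{"x":0,"y":0,"z":0.006,"rx":0,"ry":0,"rz":0},{"x":0,"y":0,"z":0,"rx":0,"ry":0,"rz":0},{"x":0,"y":0,"z":0,"rx":0,"ry":0,"rz":0}]' >/dev/null; python3 f.py
python3 -m creep '[{"x":0,"y":0,"z":0.006,"rx":0,"ry":0,"rz":0},{"x":0,"y":0,"z":0,"rx":0,"ry":0,"rz":0},{"x":0,"y":0,"z":0,"rx":0,"ry":0,"rz":0}]' >/dev/null; python3 f.py
```

```text
[0.4956 0.0612 0.1084] F [ 0.6 -0.2 -1.1] tq [-0.014 -0.005 -0.007] gap 0.250 t 54.7
[0.4954 0.0612 0.1071] F [-0.3  0.3 -1.1] tq [-0.003 -0.011  0.004] gap 0.249 t 55.1
[0.4954 0.0612 0.1062] F [-0.4  0.1 -0.1] tq [ 0.021  0.058 -0.007] gap 0.249 t 55.5
```

```bash
python3 -m creep '[{"x":0,"y":0,"z":0.004,"rx":0,"ry":0,"rz":0},{"x":0,"y":0,"z":0,"rx":0,"ry":0,"rz":0},{"x":0,"y":0,"z":0,"rx":0,"ry":0,"rz":0},{"x":0,"y":0,"z":0,"rx":0,"ry":0,"rz":0}]' >/dev/null; python3 f.py
```

```text
[0.4954 0.0612 0.1058] F [-0.7  0.2  0.9] tq [ 0.01   0.023 -0.011] gap 0.247 t 56.0
```

```bash
python3 -m creep '[{"x":0,"y":0,"z":0.003,"rx":0,"ry":0,"rz":0},{"x":0,"y":0,"z":0,"rx":0,"ry":0,"rz":0},{"x":0,"y":0,"z":0,"rx":0,"ry":0,"rz":0},{"x":0,"y":0,"z":0,"rx":0,"ry":0,"rz":0}]' >/dev/null; python3 f.py
```

```text
[0.4953 0.0613 0.1055] F [-3.6 -0.2  4. ] tq [-0.022  0.341 -0.006] gap 0.249 t 56.5
```

Contact of about 5 N; hold 2.5 s with checks mid-way, then lift.

```bash
python3 -m creep '[{"x":0,"y":0,"z":0,"rx":0,"ry":0,"rz":0},{"x":0,"y":0,"z":0,"rx":0,"ry":0,"rz":0},{"x":0,"y":0,"z":0,"rx":0,"ry":0,"rz":0},{"x":0,"y":0,"z":0,"rx":0,"ry":0,"rz":0},{"x":0,"y":0,"z":0,"rx":0,"ry":0,"rz":0},{"x":0,"y":0,"z":0,"rx":0,"ry":0,"rz":0},{"x":0,"y":0,"z":0,"rx":0,"ry":0,"rz":0},{"x":0,"y":0,"z":0,"rx":0,"ry":0,"rz":0},{"x":0,"y":0,"z":0,"rx":0,"ry":0,"rz":0},{"x":0,"y":0,"z":0,"rx":0,"ry":0,"rz":0}]' >/dev/null; python3 f.py
python3 -m creep '[{"x":0,"y":0,"z":0,"rx":0,"ry":0,"rz":0},{"x":0,"y":0,"z":0,"rx":0,"ry":0,"rz":0},{"x":0,"y":0,"z":0,"rx":0,"ry":0,"rz":0},{"x":0,"y":0,"z":0,"rx":0,"ry":0,"rz":0},{"x":0,"y":0,"z":0,"rx":0,"ry":0,"rz":0},{"x":0,"y":0,"z":0,"rx":0,"ry":0,"rz":0},{"x":0,"y":0,"z":0,"rx":0,"ry":0,"rz":0},{"x":0,"y":0,"z":0,"rx":0,"ry":0,"rz":0},{"x":0,"y":0,"z":0,"rx":0,"ry":0,"rz":0},{"x":0,"y":0,"z":0,"rx":0,"ry":0,"rz":0}]' >/dev/null; python3 f.py
```

```text
[0.4952 0.0612 0.1054] F [-4.7 -0.2  5.4] tq [-0.02   0.462  0.002] gap 0.246 t 57.7
[0.4953 0.0612 0.1054] F [-4.6  0.4  5.8] tq [-0.008  0.425 -0.03 ] gap 0.251 t 59.0
```

```bash
python3 -m creep '[{"x":0,"y":0,"z":-0.02,"rx":0,"ry":0,"rz":0},{"x":0,"y":0,"z":-0.1,"rx":0,"ry":0,"rz":0},{"x":0,"y":0,"z":-0.13,"rx":0,"ry":0,"rz":0},{"x":0,"y":0,"z":0,"rx":0,"ry":0,"rz":0},{"x":0,"y":0,"z":0,"rx":0,"ry":0,"rz":0},{"x":0,"y":0,"z":0,"rx":0,"ry":0,"rz":0}]' >/dev/null; python3 f.py
python3 tins.py; python3 -c "
from h import *
go(.3532,.0625,.095,86.7)"
```

```text
[0.4948 0.0612 0.1417] F [-0.7 -0.  -1.5] tq [ 0.054 -0.    -0.01 ] gap 0.248 t 59.7
tin [ 0.4697 -0.1756  0.0718] 0.0013
tin [ 0.6179 -0.1898  0.0296] 0.0013
phi now 86.7 pos [0.4949 0.0612 0.1418] turn [-0.   -0.01  0.01] shift [ 0.944 -0.046  0.312] gap 0.249 F [-0.53  0.12 -0.96] t 59.8 j [ 0.01 -0.    1.6   0.    1.55 -1.5 ]
```

```bash
python3 -m creep '[{"x":0.1,"y":-0.006,"z":0,"rx":0,"ry":0,"rz":0},{"x":0.15,"y":-0.008,"z":0,"rx":0,"ry":0,"rz":0},{"x":0.15,"y":-0.008,"z":0,"rx":0,"ry":0,"rz":0},{"x":0.15,"y":-0.008,"z":0,"rx":0,"ry":0,"rz":0},{"x":0.15,"y":-0.008,"z":0,"rx":0,"ry":0,"rz":0},{"x":0.15,"y":-0.008,"z":0,"rx":0,"ry":0,"rz":0},{"x":0.094,"y":0,"z":0,"rx":0,"ry":0,"rz":0},{"x":0,"y":0,"z":0,"rx":0,"ry":0,"rz":0},{"x":0,"y":0,"z":0.1,"rx":0,"ry":0,"rz":0},{"x":0,"y":0,"z":0.1,"rx":0,"ry":0,"rz":0},{"x":0,"y":0,"z":0,"rx":0,"ry":0,"rz":0},{"x":0,"y":0,"z":0,"rx":0,"ry":0,"rz":0},{"x":0,"y":0,"z":0,"rx":0,"ry":0,"rz":0}]' >/dev/null
python3 -c "
from h import *
go(.3532,.0625,.095,86.7)"; python3 tip.py | head -24
```

```text
phi now 86.7 pos [0.3541 0.0623 0.1131] turn [0.   0.01 0.01] shift [0.006 0.001 0.121] gap 0.251 F [ 0.43 -1.05 -0.51] t 61.4 j [ 0.02 -0.32  1.93  0.    1.53 -1.5 ]
tcp [0.354  0.0624 0.1132] pred tip [0.469  0.0561 0.0642] gap 0.248 F [ 0.11 -0.29 -0.37] tq [-0.01  0.04  0.07] t 61.5
s [345.4 181.8] bend [346.7 163.9]
cols 336 rows 173
[[125 126 125 125 127 126 129 125 125 108  94 104 123 127 128 126 126 129
  131]
 [127 126 129 127 129 129 127 127 125 103  94  98 123 125 126 127 129 127
  127]
 [127 125 126 126 125 126 128 127 124 106  95 103 126 125 126 128 128 127
  129]
 [126 128 128 126 128 127 125 126 127 105  97 101 125 127 125 127 126 125
  128]
 [127 126 128 127 127 125 131 130 121 102  96 106 123 127 122 126 128 128
  126]
 [127 127 128 130 128 120 111 109 103  92  94  97 106 110 120 126 128 128
  129]
 [129 127 127 121 108 100  91  85  90  96  96  89  90  90 100 116 129 132
  129]
 [126 130 120  99  87  83  81  87  93  96  95  94  82  82  85  97 114 132
  132]
 [127 121 104  88  82  80  83  83  89  97 100  94  83  80  80  82  90 112
  134]
 [130 106  83  82  85  80  79  85  87  99 102  90  84  83  82  82  81  96
  128]
 [130  94  86  83  83  83  84  86 109 125 127 103  86  83  82  82  81  83
```

```bash
python3 -m creep '[{"x":0.005,"y":0,"z":0.05,"rx":0,"ry":0,"rz":0},{"x":0,"y":0,"z":0.05,"rx":0,"ry":0,"rz":0},{"x":0,"y":0,"z":0.025,"rx":0,"ry":0,"rz":0},{"x":0,"y":0,"z":0,"rx":0,"ry":0,"rz":0},{"x":0,"y":0,"z":0,"rx":0,"ry":0,"rz":0},{"x":0,"y":0,"z":0,"rx":0,"ry":0,"rz":0}]' >/dev/null; python3 f.py
python3 -m creep '[{"x":0,"y":0,"z":0.006,"rx":0,"ry":0,"rz":0},{"x":0,"y":0,"z":0,"rx":0,"ry":0,"rz":0},{"x":0,"y":0,"z":0,"rx":0,"ry":0,"rz":0}]' >/dev/null; python3 f.py
python3 -m creep '[{"x":0,"y":0,"z":0.006,"rx":0,"ry":0,"rz":0},{"x":0,"y":0,"z":0,"rx":0,"ry":0,"rz":0},{"x":0,"y":0,"z":0,"rx":0,"ry":0,"rz":0}]' >/dev/null; python3 f.py
```

```text
[0.3531 0.0624 0.0942] F [ 0.9 -0.3 -1.7] tq [-0.056  0.029 -0.005] gap 0.247 t 62.3
[0.3529 0.0624 0.0931] F [-0.9 -0.1 -0.8] tq [-0.004 -0.009 -0.005] gap 0.247 t 62.6
[0.3529 0.0624 0.0921] F [-0.1 -0.3 -1. ] tq [-0.003  0.01  -0.013] gap 0.253 t 63.0
```

```bash
python3 -m creep '[{"x":0,"y":0,"z":0.005,"rx":0,"ry":0,"rz":0},{"x":0,"y":0,"z":0,"rx":0,"ry":0,"rz":0},{"x":0,"y":0,"z":0,"rx":0,"ry":0,"rz":0}]' >/dev/null; python3 f.py
python3 -m creep '[{"x":0,"y":0,"z":0.004,"rx":0,"ry":0,"rz":0},{"x":0,"y":0,"z":0,"rx":0,"ry":0,"rz":0},{"x":0,"y":0,"z":0,"rx":0,"ry":0,"rz":0}]' >/dev/null; python3 f.py
```

```text
[0.3528 0.0624 0.0916] F [-1.2 -0.4  2.1] tq [ 0.009  0.074 -0.008] gap 0.245 t 63.4
[0.3527 0.0625 0.0913] F [-4.4 -0.6  4.9] tq [-0.093  0.393  0.035] gap 0.250 t 63.8
```

```bash
python3 -m creep '[{"x":0,"y":0,"z":0,"rx":0,"ry":0,"rz":0},{"x":0,"y":0,"z":0,"rx":0,"ry":0,"rz":0},{"x":0,"y":0,"z":0,"rx":0,"ry":0,"rz":0},{"x":0,"y":0,"z":0,"rx":0,"ry":0,"rz":0},{"x":0,"y":0,"z":0,"rx":0,"ry":0,"rz":0},{"x":0,"y":0,"z":0,"rx":0,"ry":0,"rz":0},{"x":0,"y":0,"z":0,"rx":0,"ry":0,"rz":0},{"x":0,"y":0,"z":0,"rx":0,"ry":0,"rz":0},{"x":0,"y":0,"z":0,"rx":0,"ry":0,"rz":0},{"x":0,"y":0,"z":0,"rx":0,"ry":0,"rz":0}]' >/dev/null; python3 f.py
python3 -m creep '[{"x":0,"y":0,"z":0,"rx":0,"ry":0,"rz":0},{"x":0,"y":0,"z":0,"rx":0,"ry":0,"rz":0},{"x":0,"y":0,"z":0,"rx":0,"ry":0,"rz":0},{"x":0,"y":0,"z":0,"rx":0,"ry":0,"rz":0},{"x":0,"y":0,"z":0,"rx":0,"ry":0,"rz":0},{"x":0,"y":0,"z":0,"rx":0,"ry":0,"rz":0},{"x":0,"y":0,"z":0,"rx":0,"ry":0,"rz":0},{"x":0,"y":0,"z":0,"rx":0,"ry":0,"rz":0},{"x":0,"y":0,"z":0,"rx":0,"ry":0,"rz":0},{"x":0,"y":0,"z":0,"rx":0,"ry":0,"rz":0}]' >/dev/null; python3 f.py
python3 -m creep '[{"x":0,"y":0,"z":-0.02,"rx":0,"ry":0,"rz":0},{"x":0,"y":0,"z":-0.1,"rx":0,"ry":0,"rz":0},{"x":0,"y":0,"z":-0.2,"rx":0,"ry":0,"rz":0},{"x":0,"y":0,"z":-0.13,"rx":0,"ry":0,"rz":0},{"x":0,"y":0,"z":0,"rx":0,"ry":0,"rz":0},{"x":0,"y":0,"z":0,"rx":0,"ry":0,"rz":0},{"x":0,"y":0,"z":0,"rx":0,"ry":0,"rz":0}]' >/dev/null; python3 f.py
python3 tins.py; python3 -c "
from h import *
go(.5029,-.1835,.1,86.7)"
```

```text
[0.3527 0.0624 0.0913] F [-3.7  0.3  4.2] tq [-0.023  0.371 -0.071] gap 0.250 t 65.0
[0.3527 0.0624 0.0914] F [-4.4  0.2  4.4] tq [-0.076  0.302 -0.021] gap 0.250 t 66.3
[0.3522 0.0624 0.1571] F [-0.3  0.1 -0.7] tq [ 0.005 -0.002  0.019] gap 0.248 t 67.2
tin [ 0.4697 -0.1756  0.0719] 0.0013
tin [ 0.6179 -0.1898  0.0295] 0.0013
tin [0.6107 0.055  0.0577] 0.0017
phi now 86.7 pos [0.3523 0.0624 0.1573] turn [-0.   -0.01  0.01] shift [-1.097 -1.579  0.382] gap 0.248 F [-0.14  0.16 -0.7 ] t 67.2 j [ 0.02 -0.34  1.85  0.    1.63 -1.5 ]
```

```bash
python3 -m creep '[{"x":-0.07,"y":-0.1,"z":0,"rx":0,"ry":0,"rz":0},{"x":-0.137,"y":-0.197,"z":0,"rx":0,"ry":0,"rz":0},{"x":-0.137,"y":-0.197,"z":0,"rx":0,"ry":0,"rz":0},{"x":-0.137,"y":-0.197,"z":0,"rx":0,"ry":0,"rz":0},{"x":-0.137,"y":-0.197,"z":0,"rx":0,"ry":0,"rz":0},{"x":-0.137,"y":-0.197,"z":0,"rx":0,"ry":0,"rz":0},{"x":-0.137,"y":-0.197,"z":0,"rx":0,"ry":0,"rz":0},{"x":-0.137,"y":-0.197,"z":0,"rx":0,"ry":0,"rz":0},{"x":-0.068,"y":-0.1,"z":0,"rx":0,"ry":0,"rz":0},{"x":0,"y":0,"z":0,"rx":0,"ry":0,"rz":0},{"x":0,"y":0,"z":0.1,"rx":0,"ry":0,"rz":0},{"x":0,"y":0,"z":0.15,"rx":0,"ry":0,"rz":0},{"x":0,"y":0,"z":0.12,"rx":0,"ry":0,"rz":0},{"x":0,"y":0,"z":0,"rx":0,"ry":0,"rz":0},{"x":0,"y":0,"z":0,"rx":0,"ry":0,"rz":0},{"x":0,"y":0,"z":0,"rx":0,"ry":0,"rz":0}]' >/dev/null
python3 -c "
from h import *
go(.5029,-.1835,.08,86.7)"; python3 tip.py | head -26
```

```text
phi now 86.8 pos [ 0.5044 -0.1837  0.104 ] turn [-0.01  0.02  0.01] shift [0.01 0.   0.16] gap 0.246 F [ 0.21 -0.64 -0.88] t 69.2 j [-0.45  0.1   1.57  0.    1.47 -1.97]
tcp [ 0.5042 -0.1837  0.1037] pred tip [ 0.6192 -0.19    0.0547] gap 0.246 F [ 0.58  0.58 -0.88] tq [-0.02  0.01  0.01] t 69.3
s [252.8 215.1] bend [247.9 198.8]
cols 244 rows 206
[[132 132 132 133 128 112  96  99 120 131 132 135 131 130 132 133 132 135
  129]
 [130 132 132 131 130 118  98  95 114 131 134 132 135 131 133 133 134 130
  132]
 [132 129 134 132 135 123 103  94 103 127 132 132 132 134 137 136 133 131
  136]
 [130 132 132 133 131 128 111  97 101 123 128 131 131 133 133 133 136 132
  135]
 [132 133 129 132 132 132 117 100  96 123 127 125 124 133 136 136 158 144
  133]
 [132 133 131 132 133 131 119 100  91 104 103 100 100 107 117 137 168 152
  137]
 [130 132 132 128 133 121 106  94  92  87  86  81  77  84 100 119 134 126
  131]
 [127 129 130 131 125 106  84  96  93  87  89  82  76  84  98  95  88  94
  117]
 [130 130 130 122 101  84  80  94 100 100  95  82  79  91  92  85  80  80
   93]
 [130 132 125 101  82  76  78  88  95  95  89  83  88  88  82  76  79  76
   79]
 [130 127 109  78  77  77  78  80  82  84  99 101  95  83  73  76  75  79
   79]
 [131 116  93  77  74  75  76  77  86 124 175 166 129  95  77  75  76  78
```

```bash
python3 -m creep '[{"x":0.008,"y":0,"z":0.06,"rx":0,"ry":0,"rz":0},{"x":0,"y":0,"z":0.06,"rx":0,"ry":0,"rz":0},{"x":0,"y":0,"z":0.035,"rx":0,"ry":0,"rz":0},{"x":0,"y":0,"z":0,"rx":0,"ry":0,"rz":0},{"x":0,"y":0,"z":0,"rx":0,"ry":0,"rz":0},{"x":0,"y":0,"z":0,"rx":0,"ry":0,"rz":0}]' >/dev/null; python3 f.py
python3 -m creep '[{"x":0,"y":0,"z":0.006,"rx":0,"ry":0,"rz":0},{"x":0,"y":0,"z":0,"rx":0,"ry":0,"rz":0},{"x":0,"y":0,"z":0,"rx":0,"ry":0,"rz":0}]' >/dev/null; python3 f.py
python3 -m creep '[{"x":0,"y":0,"z":0.005,"rx":0,"ry":0,"rz":0},{"x":0,"y":0,"z":0,"rx":0,"ry":0,"rz":0},{"x":0,"y":0,"z":0,"rx":0,"ry":0,"rz":0}]' >/dev/null; python3 f.py
```

```text
[ 0.5027 -0.1834  0.0798] F [ 0.4 -0.5 -0.1] tq [-0.062 -0.004  0.036] gap 0.252 t 70.1
[ 0.5025 -0.1834  0.0786] F [-0.8  0.4 -0.5] tq [ 0.002 -0.001 -0.006] gap 0.248 t 70.5
[ 0.5026 -0.1833  0.0779] F [ 0.7  0.1 -0.7] tq [-0.021 -0.001 -0.044] gap 0.246 t 70.8
```

```bash
python3 -m creep '[{"x":0,"y":0,"z":0.004,"rx":0,"ry":0,"rz":0},{"x":0,"y":0,"z":0,"rx":0,"ry":0,"rz":0},{"x":0,"y":0,"z":0,"rx":0,"ry":0,"rz":0}]' >/dev/null; python3 f.py
python3 -m creep '[{"x":0,"y":0,"z":0.004,"rx":0,"ry":0,"rz":0},{"x":0,"y":0,"z":0,"rx":0,"ry":0,"rz":0},{"x":0,"y":0,"z":0,"rx":0,"ry":0,"rz":0}]' >/dev/null; python3 f.py
```

```text
[ 0.5024 -0.1834  0.0776] F [-1.9 -0.3  3. ] tq [0.088 0.167 0.032] gap 0.245 t 71.2
[ 0.5023 -0.1834  0.0774] F [-5.   1.   5.5] tq [0.125 0.339 0.049] gap 0.249 t 71.6
```

```bash
python3 -m creep '[{"x":0,"y":0,"z":0,"rx":0,"ry":0,"rz":0},{"x":0,"y":0,"z":0,"rx":0,"ry":0,"rz":0},{"x":0,"y":0,"z":0,"rx":0,"ry":0,"rz":0},{"x":0,"y":0,"z":0,"rx":0,"ry":0,"rz":0},{"x":0,"y":0,"z":0,"rx":0,"ry":0,"rz":0},{"x":0,"y":0,"z":0,"rx":0,"ry":0,"rz":0},{"x":0,"y":0,"z":0,"rx":0,"ry":0,"rz":0},{"x":0,"y":0,"z":0,"rx":0,"ry":0,"rz":0},{"x":0,"y":0,"z":0,"rx":0,"ry":0,"rz":0},{"x":0,"y":0,"z":0,"rx":0,"ry":0,"rz":0}]' >/dev/null; python3 f.py
python3 -m creep '[{"x":0,"y":0,"z":0,"rx":0,"ry":0,"rz":0},{"x":0,"y":0,"z":0,"rx":0,"ry":0,"rz":0},{"x":0,"y":0,"z":0,"rx":0,"ry":0,"rz":0},{"x":0,"y":0,"z":0,"rx":0,"ry":0,"rz":0},{"x":0,"y":0,"z":0,"rx":0,"ry":0,"rz":0},{"x":0,"y":0,"z":0,"rx":0,"ry":0,"rz":0},{"x":0,"y":0,"z":0,"rx":0,"ry":0,"rz":0},{"x":0,"y":0,"z":0,"rx":0,"ry":0,"rz":0},{"x":0,"y":0,"z":0,"rx":0,"ry":0,"rz":0},{"x":0,"y":0,"z":0,"rx":0,"ry":0,"rz":0}]' >/dev/null; python3 f.py
python3 -m creep '[{"x":0,"y":0,"z":-0.02,"rx":0,"ry":0,"rz":0},{"x":0,"y":0,"z":-0.1,"rx":0,"ry":0,"rz":0},{"x":0,"y":0,"z":-0.2,"rx":0,"ry":0,"rz":0},{"x":0,"y":0,"z":-0.2,"rx":0,"ry":0,"rz":0},{"x":0,"y":0,"z":0,"rx":0,"ry":0,"rz":0},{"x":0,"y":0,"z":0,"rx":0,"ry":0,"rz":0},{"x":0,"y":0,"z":0,"rx":0,"ry":0,"rz":0}]' >/dev/null; python3 f.py
python3 tins.py; python3 -c "
from h import *
go(.444,-.3791,.068,86.7)"
```

```text
[ 0.5023 -0.1834  0.0774] F [-4.7  0.7  4.4] tq [0.133 0.365 0.045] gap 0.253 t 72.8
[ 0.5023 -0.1835  0.0774] F [-4.5  0.8  5.2] tq [0.13  0.372 0.034] gap 0.247 t 74.1
[ 0.5016 -0.1829  0.1527] F [-0.5 -0.1 -1.1] tq [-0.022  0.025 -0.013] gap 0.248 t 75.0
tin [0.4682 0.0562 0.0441] 0.0015
tin [0.6107 0.0549 0.0577] 0.0018
phi now 86.7 pos [ 0.5018 -0.183   0.153 ] turn [ 0.01 -0.02  0.01] shift [ 0.309 -1.327  0.567] gap 0.248 F [ 0.14 -0.85 -0.9 ] t 75.1 j [-0.46  0.07  1.5   0.    1.57 -1.97]
```

```bash
python3 -m creep '[{"x":0.02,"y":-0.1,"z":0,"rx":0,"ry":0,"rz":0},{"x":0.044,"y":-0.18,"z":0,"rx":0,"ry":0,"rz":0},{"x":0.044,"y":-0.18,"z":0,"rx":0,"ry":0,"rz":0},{"x":0.044,"y":-0.18,"z":0,"rx":0,"ry":0,"rz":0},{"x":0.044,"y":-0.18,"z":0,"rx":0,"ry":0,"rz":0},{"x":0.044,"y":-0.18,"z":0,"rx":0,"ry":0,"rz":0},{"x":0.044,"y":-0.18,"z":0,"rx":0,"ry":0,"rz":0},{"x":0.025,"y":-0.147,"z":0,"rx":0,"ry":0,"rz":0},{"x":0,"y":0,"z":0,"rx":0,"ry":0,"rz":0},{"x":0,"y":0,"z":0,"rx":0,"ry":0,"rz":0},{"x":0,"y":0,"z":0,"rx":0,"ry":0,"rz":0},{"x":0,"y":0,"z":0,"rx":0,"ry":0,"rz":0}]' >/dev/null; python3 tip.py;  python3 -c "
from h import *
go(.444,-.3791,.068,86.7)"
```

```text
tcp [ 0.4452 -0.3789  0.1548] pred tip [ 0.5602 -0.3852  0.1058] gap 0.252 F [ 0.8  -0.38 -0.47] tq [ 0.05 -0.03  0.02] t 76.7
s [190.  179.2] bend [181.  160.6]
cols 181 rows 170
[[203 202 200 182 137  96 126 178 199 199 200 196 171 120  81  73  68  67
   68]
 [203 203 204 196 161 109 113 161 194 200 202 201 191 153  97  72  71  71
   70]
 [201 200 202 199 183 130  98 128 177 195 199 200 196 170 107  73  68  69
   65]
 [203 202 203 199 198 158 107 115 161 192 201 200 198 172 116  78  66  67
   72]
 [201 201 197 195 197 177 129  95 124 174 191 184 173 144 116  82  69  69
   70]
 [200 190 177 178 175 172 136  95 103 148 169 147 135 129 125  95  68  68
   70]
 [188 161 136 134 136 136 122  98  84 105 124 130 125 127 125 111  78  75
   68]
 [160 135 133 128 129 131 126 111  93  95 111 120 126 128 125 122  91  71
   65]
 [138 128 128 127 126 127 126 114  97  93  98 113 125 127 125 119  98  77
   70]
 [132 131 130 128 128 128 128 118 101  96  96 114 123 124 124 113 100  81
   71]
 [127 130 125 131 128 131 128 119 107 103 106 121 125 128 121 105  97  89
   76]
 [125 128 130 130 129 128 127
[... 1523 characters left out ...]
7  90  96 101 107 105 108 109 107
  105]
 [107 108 106 106 106 106 106 104 103 102 103 105 106 110 108 108 106 105
  106]
 [107 108 105 109 104 108 107 107 107 106 106 108 108 109 107 108 107 108
  105]
 [107 106 105 104 105 107 107 108 104 105 108 107 108 109 108 106 107 108
  106]
 [105 105 108 105 106 105 105 108 108 108 106 106 107 107 104 106 107 108
  106]
 [105 105 104 105 104 105 107 106 106 107 106 106 106 108 109 106 106 107
  108]
 [106 106 105 104 106 106 105 105 106 107 107 105 106 107 106 105 107 106
  104]]
phi now 86.8 pos [ 0.4452 -0.3789  0.1548] turn [0.   0.   0.01] shift [ 0.008 -0.001  0.578] gap 0.252 F [ 0.8  -0.38 -0.47] t 76.7 j [-0.8   0.18  1.37  0.    1.59 -2.32]
```

```bash
python3 -m creep '[{"x":0.008,"y":0,"z":0.1,"rx":0,"ry":0,"rz":0},{"x":0,"y":0,"z":0.15,"rx":0,"ry":0,"rz":0},{"x":0,"y":0,"z":0.12,"rx":0,"ry":0,"rz":0},{"x":0,"y":0,"z":0.08,"rx":0,"ry":0,"rz":0},{"x":0,"y":0,"z":0.05,"rx":0,"ry":0,"rz":0},{"x":0,"y":0,"z":0.03,"rx":0,"ry":0,"rz":0},{"x":0,"y":0,"z":0.02,"rx":0,"ry":0,"rz":0},{"x":0,"y":0,"z":0,"rx":0,"ry":0,"rz":0},{"x":0,"y":0,"z":0,"rx":0,"ry":0,"rz":0},{"x":0,"y":0,"z":0,"rx":0,"ry":0,"rz":0}]' >/dev/null; python3 f.py
```

```text
[ 0.4439 -0.3795  0.0726] F [ 0.8  0.4 -1. ] tq [-0.006  0.063  0.013] gap 0.251 t 77.9
```

```bash
python3 -m creep '[{"x":0,"y":0.002,"z":0.012,"rx":0,"ry":0,"rz":0},{"x":0,"y":0,"z":0.006,"rx":0,"ry":0,"rz":0},{"x":0,"y":0,"z":0,"rx":0,"ry":0,"rz":0},{"x":0,"y":0,"z":0,"rx":0,"ry":0,"rz":0}]' >/dev/null; python3 f.py
python3 -m creep '[{"x":0,"y":0,"z":0.005,"rx":0,"ry":0,"rz":0},{"x":0,"y":0,"z":0,"rx":0,"ry":0,"rz":0},{"x":0,"y":0,"z":0,"rx":0,"ry":0,"rz":0}]' >/dev/null; python3 f.py
python3 -m creep '[{"x":0,"y":0,"z":0.004,"rx":0,"ry":0,"rz":0},{"x":0,"y":0,"z":0,"rx":0,"ry":0,"rz":0},{"x":0,"y":0,"z":0,"rx":0,"ry":0,"rz":0}]' >/dev/null; python3 f.py
```

```text
[ 0.4437 -0.3791  0.0694] F [ 0.4 -0.5 -1.4] tq [0.029 0.013 0.038] gap 0.252 t 78.4
[ 0.4438 -0.3791  0.0687] F [ 0.5 -0.2 -1.7] tq [ 0.018 -0.003 -0.037] gap 0.250 t 78.8
[ 0.4437 -0.3791  0.0681] F [ 0.8  0.6 -0.5] tq [ 0.035 -0.012  0.007] gap 0.247 t 79.2
```

```bash
python3 -m creep '[{"x":0,"y":0,"z":0.004,"rx":0,"ry":0,"rz":0},{"x":0,"y":0,"z":0,"rx":0,"ry":0,"rz":0},{"x":0,"y":0,"z":0,"rx":0,"ry":0,"rz":0}]' >/dev/null; python3 f.py
```

```text
[ 0.4438 -0.3792  0.068 ] F [-1.   1.   2.1] tq [ 0.162  0.194 -0.009] gap 0.245 t 79.5
```

Handle is seated on the posts. Release to the same opening as at the grasp, then rise.

```bash
python3 -m creep '[{"x":0,"y":0,"z":0,"rx":0,"ry":0,"rz":0},{"x":0,"y":0,"z":0,"rx":0,"ry":0,"rz":0},{"x":0,"y":0,"z":0,"rx":0,"ry":0,"rz":0},{"x":0,"y":0,"z":0,"rx":0,"ry":0,"rz":0}]' 0.5 >/dev/null; python3 f.py
python3 -m creep '[{"x":0,"y":0,"z":-0.05,"rx":0,"ry":0,"rz":0},{"x":0,"y":0,"z":-0.1,"rx":0,"ry":0,"rz":0},{"x":0,"y":0,"z":-0.2,"rx":0,"ry":0,"rz":0},{"x":0,"y":0,"z":-0.3,"rx":0,"ry":0,"rz":0},{"x":0,"y":0,"z":-0.2,"rx":0,"ry":0,"rz":0},{"x":0.25,"y":0,"z":0,"rx":0,"ry":0,"rz":0},{"x":0.3,"y":0,"z":0,"rx":0,"ry":0,"rz":0},{"x":0.25,"y":0,"z":0,"rx":0,"ry":0,"rz":0},{"x":0,"y":0,"z":0,"rx":0,"ry":0,"rz":0},{"x":0,"y":0,"z":0,"rx":0,"ry":0,"rz":0}]' >/dev/null; python3 f.py
python3 tins.py
python3 - <<'E'
from meas import *
t=cam("top");s=cam("scene")
for n,c in(("top",t),("scene",s)):
    I=cv2.imread(f"pics/{n}0.png")
    for nm,im in(("before",I),("now",c["img"])):
        h=cv2.inRange(cv2.cvtColor(im,cv2.COLOR_BGR2HSV),(50,100,60),(75,255,255)); ys,xs=np.nonzero(h); print(n,nm,"green",xs.mean().round(1),ys.mean().round(1),len(xs))
for nm,im in(("before",cv2.imread("pics/top0.png")),("now",t["img"])):
    print(nm,im[196:226:2,462:488].max(2)[:, ::2].tolist())
for n,c,r in(("t",t,(225,160,470,330)),("boxs",s,(425,160,490,220)),("boxt",t,(110,220,195,300))):
  for k,v in scraps(c,r).items():
    for q in v: print(n,k,np.round(q[:3],1))
E
```

```text
[ 0.4437 -0.3791  0.0674] F [-0.5 -0.2 -0.3] tq [-0.057  0.023  0.014] gap 0.501 t 80.0
[ 0.3245 -0.3726  0.1962] F [ 0.  -0.  -0.5] tq [ 0.006  0.02  -0.01 ] gap 0.496 t 81.3
tin [ 0.4697 -0.1756  0.0719] 0.0014
tin [0.4682 0.0562 0.0441] 0.0015
tin [ 0.6179 -0.1898  0.0295] 0.0013
tin [0.6107 0.0549 0.0577] 0.0018
top before green 484.1 258.8 90
top now green 483.9 258.7 93
scene before green 204.8 139.9 19
scene now green 205.1 140.0 20
before [[170, 169, 169, 170, 166, 168, 168, 167, 167, 169, 167, 167, 170], [171, 172, 174, 168, 169, 170, 170, 169, 170, 170, 170, 171, 171], [171, 172, 168, 150, 158, 171, 172, 171, 170, 165, 160, 169, 172], [169, 169, 154, 109, 150, 165, 166, 161, 136, 111, 153, 167, 172], [172, 171, 146, 100, 151, 162, 139, 98, 73, 85, 155, 170, 173], [170, 157, 116, 92, 103, 100, 82, 99, 132, 133, 158, 171, 175], [170, 125, 88, 76, 72, 108, 145, 164, 170, 148, 162, 173, 173], [171, 151, 114, 98, 121, 163, 172, 173, 171, 148, 162, 169, 171], [171, 169, 163, 118, 121, 170, 171, 173, 168, 146, 160, 169, 170], [174, 175, 170, 124, 123, 171, 172, 171, 172, 148, 162,
[... 944 characters left out ...]
 178, 170, 125, 162, 179, 178, 179, 176, 143, 167, 174, 178], [181, 179, 165, 111, 162, 181, 181, 180, 179, 144, 166, 172, 178], [178, 179, 165, 108, 162, 181, 179, 180, 178, 146, 167, 172, 180], [174, 177, 159, 107, 156, 175, 178, 179, 176, 142, 168, 174, 180], [130, 141, 122, 101, 119, 136, 166, 166, 176, 148, 166, 174, 180], [96, 97, 95, 97, 99, 99, 116, 110, 156, 136, 158, 166, 174]]
t tan [349.4 281.6 351. ]
t pale [388.  241.6 654. ]
t pale [387.  188.7  61.5]
t pale [280.7 181.8  55.5]
t pale [300.6 178.8  40.5]
boxs tan [464.7 199.2  78. ]
boxs tan [452.9 174.   68.5]
boxs pale [446.9 187.9  97. ]
boxt tan [151.7 279.7 142.5]
boxt tan [141.1 246.9 265. ]
boxt pale [160.4 261.2 180.5]
```

```bash
python3 - <<'E'
from meas import *
t=cam("top");s=cam("scene")
print(tri(t,(141.1,246.9),s,(464.7,199.2)),tri(t,(151.7,279.7),s,(452.9,174)),tri(t,(160.4,261.2),s,(446.9,187.9)))
for v in scraps(t,(110,220,195,300))["tan"]: print([onz(t,p,.03)[:2].round(3).tolist() for p in cv2.boxPoints(v[3])])
I=cv2.imread("pics/top0.png").astype(int); d=np.abs(t["img"].astype(int)-I).max(2)
for n,(x0,y0,x1,y1) in dict(knife=(264,188,284,232),marker=(338,185,358,238),tapeA=(265,100,306,145),tapeB=(327,100,366,145),tapeC=(220,110,262,152)).items(): print(n,d[y0:y1,x0:x1].mean().round(1),(d[y0:y1,x0:x1]>40).sum())
E
```

```text
(array([0.44946469, 0.41629415, 0.02815126]), np.float64(0.005705519084923839)) (array([0.37207963, 0.37771705, 0.04251956]), np.float64(0.0028631246069990603)) (array([0.41621274, 0.36464533, 0.02790281]), np.float64(0.00020215179785624477))
[[0.35, 0.39], [0.407, 0.395], [0.407, 0.366], [0.351, 0.362]]
[[0.442, 0.446], [0.479, 0.396], [0.455, 0.379], [0.419, 0.428]]
knife 6.0 0
marker 17.1 125
tapeA 5.3 0
tapeB 5.2 0
tapeC 5.5 0
```

```bash
python3 -c "
from cell import ctrl
print(ctrl.close_job())"
```

```text
the job is handed in; nothing more can be done
None
```

I handed the job in with the three scraps present (paper ball, edge piece, wood chip) in the waste box, all four tins probed from tallest to shortest with over two seconds on each button at roughly 5–7 N, and the probe back in its stand within about 1 mm; the tins, tapes and knife have not moved, but the marker's tip shifted about 8 mm when the wood chip was knocked into it.

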